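Load a batch of heel blocks into the rotary cement activator

TASK

Flip both bale clips off the parts crate, lift the lid off and lay it flat, handle up, on the cutting mat. Then load every heel block from the crate into the activator through the gap in its guard, standing one upright in the middle of each pad and turning the handwheel clockwise (seen from above) two full turns from one pad to the next, so that the blocks sit on neighbouring pads; when the last is in, go on turning clockwise by whole turns until the first one loaded stands squarely under the lamp. The dial may need a part turn at the start to bring a pad squarely into the gap; leave the other things on the bench where they are.

Things in the scene. Friction and masses are not known exactly. Their poses are not given: they have to be found in the camera images.
- crate: Fixed open grey plastic parts crate, 230 (its x) x 270 (its y) x 56 mm high, walls and floor 5 mm thick; origin at the middle of its underside. The heel blocks stand in a row along its y; there are 2 or 3 of them.
- lid: Loose flat grey lid of the crate, 236 (x) x 276 (y) x 5 mm, about 0.25 kg, with 6 mm lips under its short ends; origin at the middle of the plate's underside (56 mm up when on the crate, 9 mm when lying on the mat), z up. A black bar handle stands on its middle.
- lid_handle (a point): Middle of the lid's bar handle: a bar 100 mm long along the lid's y, 16 mm wide (x), 14 mm high, its middle 27 mm above the lid's top face, on a 10 mm wide post at either end; free space of 20 mm under it.
- clip_near (a joint): Bale clip hinged at the middle of the crate's -x side (axis along the crate's y, 12 mm outside the wall, 30 mm above the bench). 0 = closed, hooked over the lid; grows as it swings outward (crate's -x) and down, hanging open at about 1.8 rad. A light spring (some 0.01 Nm) pulls it shut below about 0.5 rad; beyond that it falls open.
- clip_near_tab (a point): Middle of this clip's finger tab: a steel strip 36 mm wide (along crate y), 2.5 mm thick, from 3 to 35 mm above the lid's top face, leaning 0.26 rad outward; this point is 19 mm above the lid's top. It can be pushed outward from the lid's side, just above the lid; the clip's hook reaches 13 mm inward from its hinge line, 4 mm above the lid.
- clip_far (a joint): Bale clip hinged at the middle of the crate's +x side (axis along the crate's y, 12 mm outside the wall, 30 mm above the bench). 0 = closed, hooked over the lid; grows as it swings outward (crate's +x) and down, hanging open at about 1.8 rad. A light spring (some 0.01 Nm) pulls it shut below about 0.5 rad; beyond that it falls open.
- clip_far_tab (a point): Middle of this clip's finger tab: a steel strip 36 mm wide (along crate y), 2.5 mm thick, from 3 to 35 mm above the lid's top face, leaning 0.26 rad outward; this point is 19 mm above the lid's top. It can be pushed outward from the lid's side, just above the lid; the clip's hook reaches 13 mm inward from its hinge line, 4 mm above the lid.
- heel1: Heel block of stacked leather with a rubber foot, D-shaped from above: 44 mm wide (its y, flat parallel sides near +x), 48 mm long (x, from -25 to +23 mm, rounded at -x), 38 mm high, about 70 g; origin at the middle of its foot, z up. Starts upright in the crate, its x roughly along the crate's y; None when absent.
- heel2: Heel block of stacked leather with a rubber foot, D-shaped from above: 44 mm wide (its y, flat parallel sides near +x), 48 mm long (x, from -25 to +23 mm, rounded at -x), 38 mm high, about 70 g; origin at the middle of its foot, z up. Starts upright in the crate, its x roughly along the crate's y; None when absent.
- heel3: Heel block of stacked leather with a rubber foot, D-shaped from above: 44 mm wide (its y, flat parallel sides near +x), 48 mm long (x, from -25 to +23 mm, rounded at -x), 38 mm high, about 70 g; origin at the middle of its foot, z up. Starts upright in the crate, its x roughly along the crate's y; None when absent.
- heel4: Heel block of stacked leather with a rubber foot, D-shaped from above: 44 mm wide (its y, flat parallel sides near +x), 48 mm long (x, from -25 to +23 mm, rounded at -x), 38 mm high, about 70 g; origin at the middle of its foot, z up. Starts upright in the crate, its x roughly along the crate's y; None when absent.
- machine: The cement activator, fixed: round base with a geared dial (axis at this origin, z up), wire guard over it, handwheel on a column. Origin on the bench; its -x side, where the guard is open, looks to the robot. Guard bars 124 mm above the bench, out to 188 mm from the axis, cover all but a 108 degree gap at -x; a 48 mm thick column on the axis is 130 mm high; the lamp trough at +x is 154 mm high.
- dial (a joint): Angle of the dial (plate 350 mm across, top 68 mm above the bench, 10 mm high boss of 62 mm radius, six flush square 70 mm pads, middles 110 mm from the axis), positive clockwise from above. Driven by the handwheel, same way round at 1/12 of its angle; stays where left. At 0 and every 60 degrees a pad lies squarely in the gap. Starts up to 0.21 rad off, either way.
- wheel (a joint): Angle of the handwheel, positive clockwise from above; two turns move the dial by one pad. Free over many turns either way; needs some 4 N at its grip. At 0 the white mark on its rim and the revolving grip stand at the machine's -x side, by the brass pointer, and a pad lies squarely in the gap; so again after every second whole turn.
- wheel_axis (a point): Centre of the handwheel's top face: a black disc 128 mm across lying flat, axis upright, its top 138 mm above the bench. Fixed to the machine.
- grip_mid (a point): Middle of the handwheel's revolving grip: an upright black handle 22 mm across, from 140 to 188 mm above the bench (this point is 166 mm up), 46 mm from the wheel's axis. It spins freely on its pin, so a gripper may hold it without turning while it goes round.
- place_gap (a point): Fixed point: where a pad's middle lies when it is squarely in the gap of the guard, at machine x, y = -110, 0 mm, level with the dial's top. One pad step clockwise from it is -55, +95 mm, two steps +55, +95 mm, three steps, under the lamp, +110, 0 mm (all in the machine's frame).
- mat: Fixed cutting mat lying on the bench, 250 (its x) x 320 (its y) x 3 mm; origin at the middle of its underside.
- polish_tin: Round flat tin, 78 mm across, 24 mm high, between the crate and the mat; a bystander, to be left alone. Origin at its underside.
- rivet_jar: Glass jar, 64 mm across, 85 mm high, beyond the crate; a bystander, to be left alone. Origin at its underside.

How it is judged:
On the way, in this order (a step that is already met when the one before it is completed fails the run):
1. both bale clips are flipped open (value of joint each of clip_near, clip_far above 1.5 rad), for 0.2 s.
2. the lid lies flat on the cutting mat (height (world z) of lid below 0.025 m and angle between lid's own z axis and vertical below 0.08 rad and x of lid in the frame of mat between -0.06 and 0.06 m and y of lid in the frame of mat between -0.07 and 0.07 m and linear speed of lid below 0.02 m/s), for 0.2 s.
3. a first heel block stands on the pad in the gap, let go (((height (world z) of heel1 between 0.06 and 0.076 m and angle between heel1's own z axis and vertical below 0.1 rad and linear speed of heel1 below 0.02 m/s and horizontal distance between heel1 and place_gap below 0.016 m and contact force between the fingers and heel1 below 0.05 N) or (height (world z) of heel2 between 0.06 and 0.076 m and angle between heel2's own z axis and vertical below 0.1 rad and linear speed of heel2 below 0.02 m/s and horizontal distance between heel2 and place_gap below 0.016 m and contact force between the fingers and heel2 below 0.05 N) or (height (world z) of heel3 between 0.06 and 0.076 m and angle between heel3's own z axis and vertical below 0.1 rad and linear speed of heel3 below 0.02 m/s and horizontal distance between heel3 and place_gap below 0.016 m and contact force between the fingers and heel3 below 0.05 N) or (height (world z) of heel4 between 0.06 and 0.076 m and angle between heel4's own z axis and vertical below 0.1 rad and linear speed of heel4 below 0.02 m/s and horizontal distance between heel4 and place_gap below 0.016 m and contact force between the fingers and heel4 below 0.05 N))), for 0.2 s.
At the end, for the whole second after the job is handed in: Clips open (over 1.5 rad). Lid flat, handle up, its middle within 60/70 mm (mat x/y) of the mat's. Each block upright on the dial, at rest, within 14 mm in x and y of its place: one under the lamp, one a step before it, a third two steps before. Dial within 0.08 rad of a multiple of 60 degrees (all of step 1 and height (world z) of lid below 0.025 m and angle between lid's own z axis and vertical below 0.08 rad and x of lid in the frame of mat between -0.06 and 0.06 m and y of lid in the frame of mat between -0.07 and 0.07 m and height (world z) of heel1 between 0.06 and 0.076 m and angle between each of heel1, heel2, heel3, heel4's own z axis and vertical below 0.1 rad and linear speed of each of heel1, heel2, heel3, heel4 below 0.02 m/s and ((x of heel1 in the frame of machine between -0.069 and -0.041 m and y of heel1 in the frame of machine between 0.0813 and 0.1093 m) or (x of heel1 in the frame of machine between 0.041 and 0.069 m and y of heel1 in the frame of machine between 0.0813 and 0.1093 m) or (x of heel1 in the frame of machine between 0.096 and 0.124 m and y of heel1 in the frame of machine between -0.014 and 0.014 m)) and height (world z) of heel2 between 0.06 and 0.076 m and ((x of heel2 in the frame of machine between -0.069 and -0.041 m and y of heel2 in the frame of machine between 0.0813 and 0.1093 m) or (x of heel2 in the frame of machine between 0.041 and 0.069 m and y of heel2 in the frame of machine between 0.0813 and 0.1093 m) or (x of heel2 in the frame of machine between 0.096 and 0.124 m and y of heel2 in the frame of machine between -0.014 and 0.014 m)) and height (world z) of heel3 between 0.06 and 0.076 m and ((x of heel3 in the frame of machine between -0.069 and -0.041 m and y of heel3 in the frame of machine between 0.0813 and 0.1093 m) or (x of heel3 in the frame of machine between 0.041 and 0.069 m and y of heel3 in the frame of machine between 0.0813 and 0.1093 m) or (x of heel3 in the frame of machine between 0.096 and 0.124 m and y of heel3 in the frame of machine between -0.014 and 0.014 m)) and height (world z) of heel4 between 0.06 and 0.076 m and ((x of heel4 in the frame of machine between -0.069 and -0.041 m and y of heel4 in the frame of machine between 0.0813 and 0.1093 m) or (x of heel4 in the frame of machine between 0.041 and 0.069 m and y of heel4 in the frame of machine between 0.0813 and 0.1093 m) or (x of heel4 in the frame of machine between 0.096 and 0.124 m and y of heel4 in the frame of machine between -0.014 and 0.014 m)) and ((x of heel1 in the frame of machine between 0.096 and 0.124 m and y of heel1 in the frame of machine between -0.014 and 0.014 m) or (x of heel2 in the frame of machine between 0.096 and 0.124 m and y of heel2 in the frame of machine between -0.014 and 0.014 m) or (x of heel3 in the frame of machine between 0.096 and 0.124 m and y of heel3 in the frame of machine between -0.014 and 0.014 m) or (x of heel4 in the frame of machine between 0.096 and 0.124 m and y of heel4 in the frame of machine between -0.014 and 0.014 m)) and ((x of heel1 in the frame of machine between 0.041 and 0.069 m and y of heel1 in the frame of machine between 0.0813 and 0.1093 m) or (x of heel2 in the frame of machine between 0.041 and 0.069 m and y of heel2 in the frame of machine between 0.0813 and 0.1093 m) or (x of heel3 in the frame of machine between 0.041 and 0.069 m and y of heel3 in the frame of machine between 0.0813 and 0.1093 m) or (x of heel4 in the frame of machine between 0.041 and 0.069 m and y of heel4 in the frame of machine between 0.0813 and 0.1093 m)) and (value of joint dial between -5.31599 and -5.15599 rad or value of joint dial between -4.26879 and -4.10879 rad or value of joint dial between -3.22159 and -3.06159 rad or value of joint dial between -2.1744 and -2.0144 rad or value of joint dial between -1.1272 and -0.967198 rad or value of joint dial between -0.08 and 0.08 rad or value of joint dial between 0.967198 and 1.1272 rad or value of joint dial between 2.0144 and 2.1744 rad or value of joint dial between 3.06159 and 3.22159 rad or value of joint dial between 4.10879 and 4.26879 rad or value of joint dial between 5.15599 and 5.31599 rad) and velocity of joint dial between -0.02 and 0.02 rad/s); the robot touches nothing.
It fails at once if the polish tin is moved more than 40 mm (distance of polish_tin from where it was at the start of the episode above 0.04 m).
It fails at once if the jar is moved more than 40 mm (distance of rivet_jar from where it was at the start of the episode above 0.04 m).
Of heel1, heel2, heel3, heel4 only 2 to 3 are there at a start; the rules pass over those that are not, and their reading is None.
At some moment in a run one of heel1, heel2, heel3, heel4 may be knocked a few centimetres aside while the robot is not near it.
It also fails if it takes over 210 s, if anything falls off the work surface, if the arm or the gripper's body presses on something with over 40 N, if the wrist force passes 120 N, or if a joint passes its speed limit or range.

ROBOT

A 6-joint arm with a two-finger parallel gripper is mounted at the origin on the work surface. World frame = base frame: x ahead of the robot, y to its left, z up, the work surface at z = 0. Lengths are in m, angles in rad, forces in N, time in s.
With the tool pointing down it reaches from about 0.35 to 0.85 m from the base axis. Payload 8.1 kg.
Tool frame: the origin (TCP) lies where the fingers leave the gripper's body, on its centre line; the fingertips stand 84 mm ahead of it and the grasp point (between the pads) lies 65 mm ahead of it; z points along the fingers, y is the line along which they close (so a half turn about z gives the same grasp; the last joint's range is limited). The gripper opens to 93 mm and grips with 3 to 60 N. Pads are 15 mm wide; open, the fingers measure 128 mm over their backs; the gripper's body (75 mm by 188 mm) begins 65 mm behind the grasp point.
Start: joints at [-1.345, 0.13, 1.488, -0, 1.523, -0.085], TCP at [0.184, -0.571, 0.303] pointing down, gripper open.
Joint ranges: [-2.96, 2.96], [-0.89, 2.26], [0.02, 2.5], [-1.34, 4.48], [0, 2.73], [-2.66, 2.66]. Speed limits (rad/s): [2.39, 2.39, 2.79, 3.14, 3.14, 3.14].

INTERFACE

Orientations are given as a rotation vector (axis times angle).
In Python, from plant import robot gives the robot as it stands.
- The arm moves only by the shell command python3 -m jog 'ROWS' [FORCE]. ROWS is text: rows parted by semicolons, each of 5 numbers parted by spaces: the opening, from 0 (shut) to 1 (fully open), then the shift along the tool's x, y, z in m, then the turn about the tool's z in degrees. A call has 1 to 10 rows; each row shifts and turns the commanded pose from where the row before left it, along the tool's axes as they then stand; what a row does not reach is not made up. A row lasts 1/12 s, in which the tool goes at most 41.7 mm and 7.16 degrees, less where a joint would pass 70% of its speed; a pose out of reach is approached as far as the arm can. A call with a gripper value outside its range is refused whole. The fingers move at their own pace and stop on an object; FORCE is the grip in N (left out, the last holds). Time passes only in rows, so rows that do not move let the fingers close. It gives the time, the measured TCP pose, the force, the opening and the grip force at its end, in the units of the state.
- robot.read_state(): the state, without advancing time (a new reading comes with each control period).
- robot.read_camera(name): name is "side" or "top"; returns a dict with "color" (420x560x3 uint8, red, green, blue), "intrinsics" (3x3 intrinsics, pixels), "k1" (the pictures are not rectified: a ray, as slopes to the right and down, at radius r is drawn at 1 + k1 r^2 times it, then the intrinsics apply), "pose" (4x4, takes a point from camera to world coordinates). Camera axes: x right, y down, z forward; pixel columns grow to the right and rows downward; lengths in m; the calibration is good to about 2 mm. A picture is of the moment at which its call begins. There is no depth.
- robot.close_job(): hands the job in; it is judged then, once.
The state is a dict: "t": time; "q": joint angles; "dq": joint speeds; "joint_torque": joint torques, N m; "tool_pos": TCP position; "orientation": TCP orientation; "force": force on the tool from outside, world axes, zero at the start; "wrist_torque": the same for the moment, N m; "opening": finger opening in m; "gripper_force": force on a finger pad.
Only numpy, scipy, OpenCV 4.12 (cv2) and the standard library are available. Lean on these libraries where they do the work, as an engineer would, in place of code of your own. Each camera call takes 0.05 s, during which the arm holds its last target. There are 200 camera calls.

## Working session

There is one attempt and no reset: what is moved stays moved. The work goes in short steps, Python scripts to look and compute and a shell command to move; the robot and the scene stay as the last step left them, time stands still between calls to the robot, and variables do not carry over. Pictures are saved under pics/ and viewed, at most 14 in all, crops included, and the job is handed in when it is done.

```bash
ls; mkdir -p pics; cat > h.py <<'E'
import numpy as np, cv2
from scipy.spatial.transform import Rotation as R
from plant import robot
def snap(name,fn):
    c=robot.read_camera(name); cv2.imwrite('pics/'+fn+'.png',c['color'][:,:,::-1])
    np.savez('pics/'+fn+'.npz',K=c['intrinsics'],k1=c['k1'],pose=c['pose']); return c
def load(fn): return np.load('pics/'+fn+'.npz')
def ray(c,uv):
    K=c['K'];p=np.array([(uv[0]-K[0,2])/K[0,0],(uv[1]-K[1,2])/K[1,1]]);s=p.copy()
    for _ in range(20): s=p/(1+float(c['k1'])*(s@s))
    P=c['pose'];return P[:3,3],P[:3,:3]@np.array([s[0],s[1],1])
def atz(c,uv,z):
    o,d=ray(c,uv);return (o+d*(z-o[2])/d[2]).round(4)
def tri(c1,u1,c2,u2):
    o1,d1=ray(c1,u1);o2,d2=ray(c2,u2)
    A=np.stack([d1,-d2],1);s=np.linalg.lstsq(A,o2-o1,rcond=None)[0]
    a,b=o1+d1*s[0],o2+d2*s[1];return ((a+b)/2).round(4),np.linalg.norm(a-b).round(4)
def proj(c,X):
    P=c['pose'];v=P[:3,:3].T@(np.array(X)-P[:3,3]);s=v[:2]/v[2];s=s*(1+float(c['k1'])*(s@s));K=c['K']
    return (K[0,0]*s[0]+K[0,2],K[1,1]*s[1]+K[1,2])
def st():
    s=robot.read_state();M=R.from_rotvec(s['orientation']).as_matrix()
    print('t',round(s['t'],2),'pos',np.round(s['tool_pos'],4),'x',M[:,0].round(3),'y',M[:,1].round(3),'z',M[:,2].round(3),'F',np.round(s['force'],1),'op',round(s['opening'],4),'g',np.round(s['gripper_force'],1),'q',np.round(s['q'],2));return s,M
def to(x,y,z,yaw=None):
    # move in tool axes to bring GRASP POINT (65mm ahead) to xyz, and yaw (deg of tool y axis in world, mod 180)
    s,M=st();g=np.array(s['tool_pos'])+M[:,2]*.065
    d=M.T@(np.array([x,y,z])-g);print('shift tool mm',(d*1000).round(1))
    if yaw is not None:
        cur=np.degrees(np.arctan2(M[1,1],M[0,1]));t=-(yaw-cur);t=(t+90)%180-90;print('turn about tool z deg',round(t,1))
E
python3 - <<'E'
from h import *
st()
for n in('side','top'):
    c=snap(n,n+'0');print(n,c['intrinsics'].round(1).tolist(),c['k1'],c['pose'].round(3).tolist())
E
```

```text
pics
t 0.0 pos [ 0.1834 -0.5709  0.3017] x [0.952 0.306 0.   ] y [ 0.306 -0.952 -0.002] z [-0.     0.002 -1.   ] F [ 0.7 -0.   0.2] op 0.093 g 0.0 q [-1.35  0.13  1.49  0.    1.52 -0.09]
side [[502.5, 0.0, 269.0], [0.0, 502.5, 206.4], [0.0, 0.0, 1.0]] -0.16255115245808477 [[-0.772, -0.441, 0.458, -0.086], [-0.636, 0.555, -0.536, 0.696], [-0.018, -0.705, -0.709, 1.117], [0.0, 0.0, 0.0, 1.0]]
top [[386.6, 0.0, 287.8], [0.0, 386.6, 209.7], [0.0, 0.0, 1.0]] -0.03686244779447377 [[0.08, -0.977, 0.2, 0.358], [-0.997, -0.08, 0.01, -0.08], [0.006, -0.2, -0.98, 1.067], [0.0, 0.0, 0.0, 1.0]]
```

View pics/side0.png

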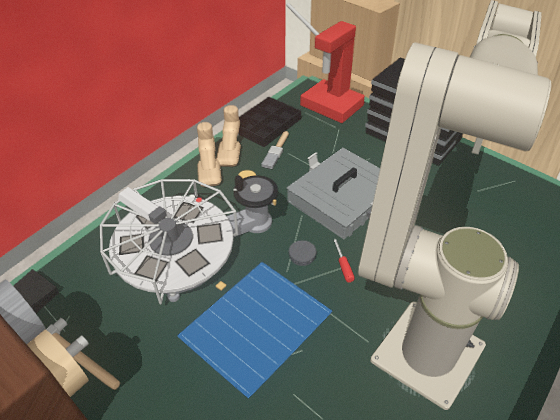

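View pics/top0.png

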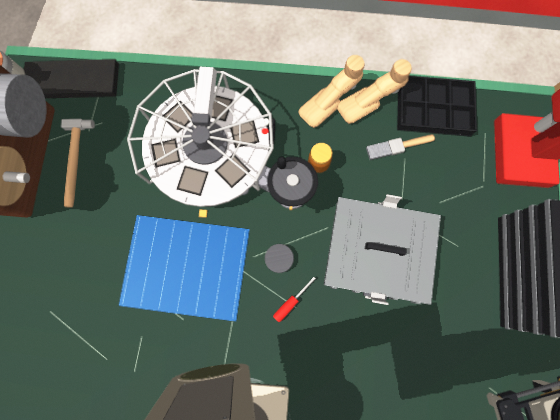

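```bash
cat >> h.py <<'E'
def crop(fn,u,v,w,h,s):
    im=cv2.imread('pics/'+fn+'.png')[v:v+h,u:u+w];im=cv2.resize(im,None,fx=s,fy=s,interpolation=cv2.INTER_CUBIC)
    for a in range(-u%20,w,20): cv2.line(im,(a*s,0),(a*s,6),(0,255,255),1);cv2.putText(im,str(u+a),(a*s,16),0,.35,(0,255,255),1)
    for a in range(-v%20,h,20): cv2.line(im,(0,a*s),(6,a*s),(0,255,255),1);cv2.putText(im,str(v+a),(6,a*s+4),0,.35,(0,255,255),1)
    return im
def both(A,B,out):
    H=max(A.shape[0],B.shape[0]);p=lambda i:cv2.copyMakeBorder(i,0,H-i.shape[0],0,0,0)
    cv2.imwrite('pics/'+out+'.png',np.hstack([p(A),p(B)]))
E
python3 - <<'E'
from h import *
both(crop('top0',320,185,130,130,3),crop('side0',280,140,134,130,3),'c1')
both(crop('top0',120,60,210,160,2),crop('side0',95,150,185,160,2),'c2')
E
```

```text
(no output)
```

View pics/c1.png

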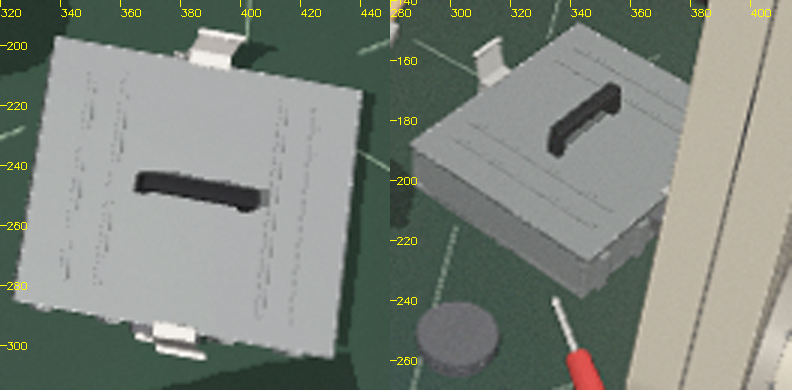

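View pics/c2.png

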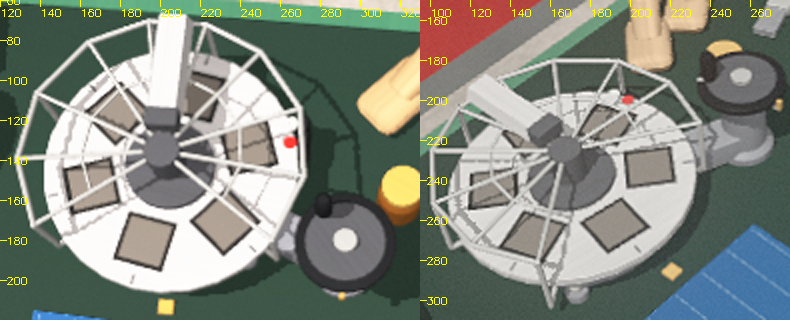

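```bash
python3 - <<'E'
from h import *
T=load('top0');S=load('side0')
c=[atz(T,u,.061)[:2] for u in((338.3,197.3),(440.7,215.7),(431,304),(325,284.3))]
print('lid',*c,'mid',np.mean(c,0),'sizes',[np.linalg.norm(c[i]-c[(i+1)%4]).round(3) for i in range(4)],'ang',[np.degrees(np.arctan2(*(c[i]-c[(i+1)%4])[::-1])).round(1) for i in range(4)])
for n,a,b in(('handle',(386.7,248.3),(344.3,178.3)),('col',(201,134),(167.5,224)),('hub',(292.5,180),(255.5,188)),('mark',(203,213),(221,285.5)),('pad',(192.5,180.5),(194,292) ),('tin',(279,258),(302,250)),('lidTL',(338.3,197.3),(288,188)),('lidTR',(440.7,215.7),(343,148))): print(n,*tri(T,a,S,b))
for n,a,z in(('tabfar',(393,197),.08),('clipnearbase',(378,297),.07),('pad1',(192.5,180.5),.068),('pad2',(233,170.5),.068),('grip',(281.5,161),.188),('pointer',(291,208),.13)): print(n,atz(T,a,z))
m=[atz(T,u,.003)[:2] for u in((138,216),(249,230),(236,320),(120,305))];print('mat',np.mean(m,0),m)
for u in ((221,285.5),): print(atz(S,u,.0))
# side-view pads
for u in((192,262.5),(208,234)): print('sidepad',atz(S,(95+(u[0]-0)*1,u[1]),.068))
E
```

```text
lid [ 0.6074 -0.2016] [ 0.5795 -0.4777] [ 0.3474 -0.4537] [ 0.376  -0.1801] mid [ 0.477575 -0.328275] sizes [np.float64(0.278), np.float64(0.233), np.float64(0.275), np.float64(0.232)] ang [np.float64(84.2), np.float64(-5.9), np.float64(-96.0), np.float64(174.7)]
handle [ 0.4803 -0.3302  0.0786] 0.0033
col [0.7302 0.1698 0.1256] 0.0016
hub [ 0.6225 -0.0759  0.1412] 0.0004
mark [0.5458 0.1678 0.0007] 0.0007
pad [ 0.6348  0.2144 -0.048 ] 0.0339
tin [ 0.4371 -0.0558  0.0237] 0.0018
lidTL [ 0.6062 -0.2029  0.0583] 0.0042
lidTR [ 0.5819 -0.4798  0.0543] 0.0021
tabfar [ 0.6153 -0.3433  0.08  ]
clipnearbase [ 0.3547 -0.3151  0.07  ]
pad1 [0.6201 0.1915 0.068 ]
pad2 [0.6567 0.0861 0.068 ]
grip [ 0.6536 -0.0464  0.188 ]
pointer [ 0.5535 -0.0778  0.13  ]
mat [0.393    0.196925] [array([0.5223, 0.349 ]), array([0.5083, 0.0339]), array([0.2646, 0.0445]), array([0.2768, 0.3603])]
[0.5458 0.1673 0.    ]
sidepad [0.4219 0.0344 0.068 ]
sidepad [ 0.4494 -0.0732  0.068 ]
```

```bash
python3 - <<'E'
from h import *
to(.578,-.339,.093,-5.7)
print(atz(load('top0'),(320,157),.04))
E
```

```text
t 0.1 pos [ 0.1834 -0.5709  0.3018] x [0.952 0.306 0.   ] y [ 0.306 -0.952 -0.002] z [-0.     0.002 -1.   ] F [-0.1  0.3 -0.6] op 0.0931 g 0.0 q [-1.35  0.13  1.49  0.    1.52 -0.09]
shift tool mm [446.5 -99.8 144. ]
turn about tool z deg -66.5
[ 0.724 -0.147  0.04 ]
```

```bash
python3 -m jog '0 .037 -.0083 0 0;0 .037 -.0083 0 0;0 .037 -.0083 0 0;0 .037 -.0083 0 0;0 .037 -.0083 0 0;0 .037 -.0083 0 0;0 .037 -.0083 0 0;0 .037 -.0083 0 0;0 .037 -.0083 0 0;0 .037 -.0083 0 0' 20
python3 -m jog '0 .037 -.0083 0 0;0 .037 -.0083 0 0;0 0 0 .012 -6.65;0 0 0 .012 -6.65;0 0 0 .012 -6.65;0 0 0 .012 -6.65;0 0 0 .012 -6.65;0 0 0 .012 -6.65;0 0 0 .012 -6.65;0 0 0 .012 -6.65'
python3 -m jog '0 0 0 0 -6.65;0 0 0 0 -6.65;0 0 0 0 0'
python3 -c "
from h import *
to(.578,-.339,.093,-5.7)"
```

```text
t: 0.93
tool_pos: [0.5117, -0.3777, 0.3022]
orientation: [-3.103, -0.486, 0.001]
force: [-0.3, 0.3, -0.5]
opening: 0.031
gripper_force: 0.0
t: 1.77
tool_pos: [0.5755, -0.3404, 0.2054]
orientation: [-2.551, -1.831, 0.001]
force: [-0.9, 0.1, -1.0]
opening: 0.0006
gripper_force: 0.0
t: 2.02
tool_pos: [0.5754, -0.3403, 0.2056]
orientation: [-2.322, -2.114, 0.001]
force: [0.0, 0.6, -0.7]
opening: 0.0005
gripper_force: 0.0
t 2.02 pos [ 0.5754 -0.3403  0.2056] x [0.094 0.996 0.001] y [ 0.996 -0.094 -0.002] z [-0.002  0.001 -1.   ] F [ 0.   0.6 -0.7] op 0.0005 g 0.0 q [-0.61  0.37  1.38 -0.    1.39 -0.52]
shift tool mm [ 1.5  2.7 47.6]
turn about tool z deg 0.3
```

```bash
python3 -m jog '0 0 .002 .016 0;0 0 0 .016 0;0 0 0 .0155 0;0 0 .010 0 0;0 0 .010 0 0;0 0 .010 0 0;0 0 .010 0 0;0 0 .010 .004 0;0 0 .010 .006 0;0 0 .010 .006 0'
python3 -m jog '0 0 .008 0 0;0 0 0 0 0;0 0 0 -.03 0;0 0 0 -.035 0;0 0 -.036 0 0;0 0 -.038 0 0;0 0 -.038 0 0;0 0 -.038 0 0;0 0 -.038 0 0;0 0 -.038 0 0'
python3 -m jog '0 0 -.038 0 0;0 0 0 0 0'
python3 - <<'E'
from h import *
to(.379,-.319,.093,-5.7)
snap('top','top1');snap('side','side1')
both(crop('top1',320,185,130,130,3),crop('side1',280,140,134,130,3),'c3')
E
```

```text
t: 2.85
tool_pos: [0.648, -0.3479, 0.1432]
orientation: [2.334, 2.103, 0.0]
force: [0.1, 0.8, -0.1]
opening: 0.0005
gripper_force: 0.0
t: 3.68
tool_pos: [0.4284, -0.3256, 0.2082]
orientation: [2.332, 2.105, -0.0]
force: [-0.5, -0.1, 0.3]
opening: 0.0002
gripper_force: 0.0
t: 3.85
tool_pos: [0.3863, -0.3203, 0.206]
orientation: [-2.33, -2.099, 0.003]
force: [-0.5, 0.4, -0.3]
opening: 0.0003
gripper_force: 0.0
t 3.85 pos [ 0.3863 -0.3203  0.206 ] x [0.104 0.995 0.003] y [ 0.995 -0.104 -0.006] z [-0.005  0.003 -1.   ] F [-0.5  0.4 -0.3] op 0.0003 g 0.0 q [-0.79 -0.06  1.87 -0.    1.34 -0.69]
shift tool mm [ 0.2 -6.8 48.1]
turn about tool z deg -0.3
```

View pics/c3.png

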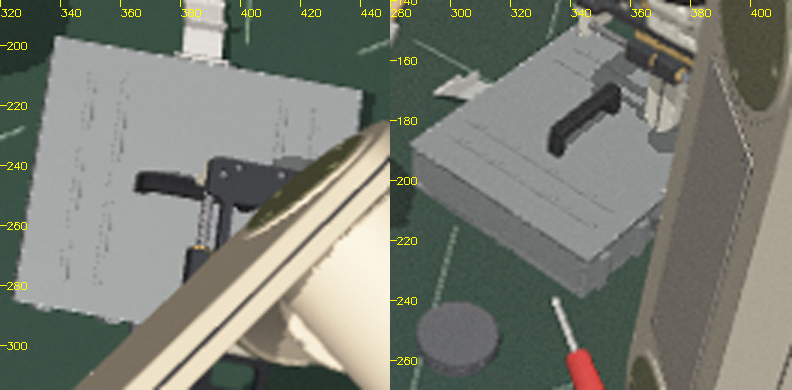

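The far clip lies open outward (top view about (388,190), side about (297,170)). Now the near one.

```bash
python3 -m jog '0 0 -.006 .016 0;0 0 0 .016 0;0 0 0 .016 0;0 0 -.010 0 0;0 0 -.010 0 0;0 0 -.010 0 0;0 0 -.010 0 0;0 0 -.010 .004 0;0 0 -.010 .006 0;0 0 -.010 .006 0'
python3 -m jog '0 0 -.006 0 0;0 0 0 0 0;1 0 0 -.033 0;1 0 0 -.033 0;1 0 0 -.030 0;1 0 .035 0 0;1 0 .035 0 0;1 0 .035 0 0;1 0 .035 0 0;1 0 .023 0 0'
python3 -m jog '1 0 0 0 0;1 0 0 0 0'
python3 - <<'E'
from h import *
to(.479,-.329,.086,-5.7)
snap('top','top2');snap('side','side2')
both(crop('top2',320,185,130,150,3),crop('side2',280,140,134,130,3),'c4')
E
```

```text
t: 4.78
tool_pos: [0.3163, -0.3153, 0.1449]
orientation: [2.328, 2.106, -0.0]
force: [-0.4, 0.1, 0.3]
opening: 0.0001
gripper_force: 0.0
t: 5.62
tool_pos: [0.4764, -0.3305, 0.2412]
orientation: [2.327, 2.107, 0.002]
force: [0.3, -0.8, -0.4]
opening: 0.0492
gripper_force: 0.0
t: 5.78
tool_pos: [0.4743, -0.3303, 0.2404]
orientation: [-2.327, -2.11, 0.0]
force: [0.4, -0.7, 0.2]
opening: 0.0625
gripper_force: 0.0
t 5.78 pos [ 0.4743 -0.3303  0.2404] x [ 0.098  0.995 -0.   ] y [ 0.995 -0.098 -0.   ] z [-0. -0. -1.] F [ 0.4 -0.7  0.2] op 0.0625 g 0.0 q [-0.7   0.11  1.63 -0.    1.41 -0.6 ]
shift tool mm [ 1.7  4.6 89.4]
turn about tool z deg 0.1
```

View pics/c4.png

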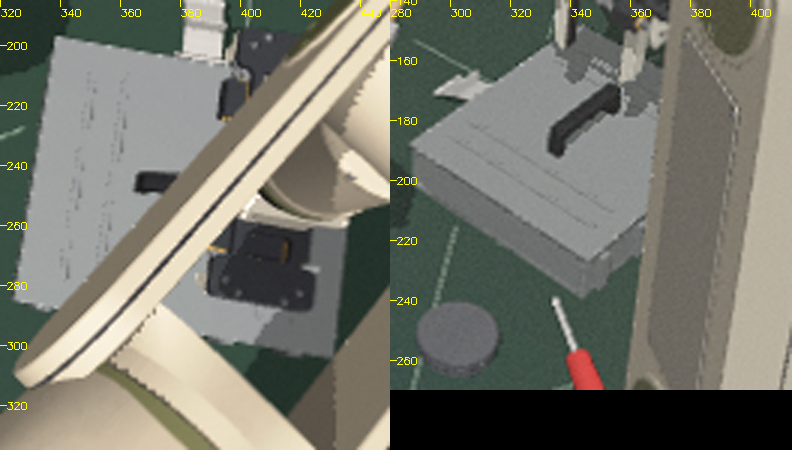

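```bash
python3 -m jog '1 0 0 -.030 0;1 .027 .022 -.030 0;1 .027 .022 0 0;1 .027 .022 0 0;1 .027 .022 0 0;1 .027 .022 0 0;1 .027 .022 0 0;1 .027 .022 0 0;1 .027 .022 0 0;1 .027 .022 0 0'
python3 -m jog '1 .02 0 0 0;1 0 0 0 0'
python3 - <<'E'
from h import *
snap('top','top3');snap('side','side3')
to(.6536,-.0464,.166)
both(crop('top3',320,185,130,150,3),crop('side3',200,150,134,130,3),'c5')
both(crop('top3',230,120,110,110,3),crop('side3',200,150,134,130,3),'c5b')
a=cv2.imread('pics/c5.png');b=cv2.imread('pics/c5b.png')
cv2.imwrite('pics/c5.png',np.hstack([crop('top3',330,185,120,150,3),crop('top3',230,100,130,150,3)]))
E
```

```text
t: 6.72
tool_pos: [0.6921, -0.1101, 0.2983]
orientation: [2.33, 2.107, 0.0]
force: [0.4, -0.6, -0.6]
opening: 0.0929
gripper_force: 0.0
t: 6.88
tool_pos: [0.6943, -0.0871, 0.2972]
orientation: [-2.325, -2.111, -0.001]
force: [-0.3, -0.4, 0.0]
opening: 0.0931
gripper_force: 0.0
t 6.98 pos [ 0.6935 -0.0908  0.2978] x [ 0.098  0.995 -0.   ] y [ 0.995 -0.098 -0.   ] z [-0. -0. -1.] F [ 0.9 -0.7  0.6] op 0.0933 g 0.0 q [-0.2   0.4   1.18 -0.    1.56 -0.1 ]
shift tool mm [ 40.3 -44.   66.8]
```

View pics/c5.png

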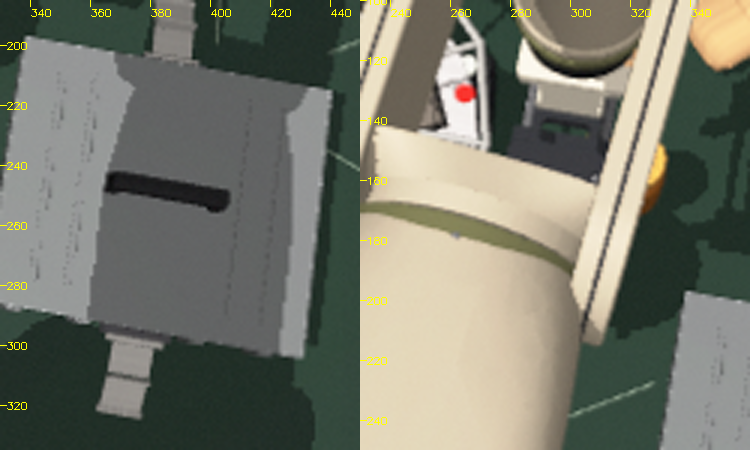

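```bash
python3 -m jog '1 .020 -.022 0 0;1 .0203 -.022 0 0;1 0 0 .021 0;1 0 0 .021 0;1 0 0 .021 0;0 0 0 0 0;0 0 0 0 0;0 0 0 0 0;0 0 0 0 0;0 0 0 0 0' 15
python3 -m jog '0 0 0 0 0;0 0 0 0 0;0 0 0 0 0'
python3 - <<'E'
from h import *
s,M=st()
C=np.array([.6225,-.0759]);g=(np.array(s['tool_pos'])+M[:,2]*.065)[:2];v=g-C
print(g,np.linalg.norm(v),np.degrees(np.arctan2(v[1],-v[0])))
E
```

```text
t: 7.82
tool_pos: [0.6551, -0.0468, 0.2366]
orientation: [2.328, 2.106, 0.003]
force: [0.6, 0.5, -0.2]
opening: 0.0638
gripper_force: 0.0
t: 8.07
tool_pos: [0.6545, -0.0462, 0.2348]
orientation: [2.329, 2.108, 0.001]
force: [-0.0, 0.2, -0.2]
opening: 0.0441
gripper_force: 0.0
t 8.07 pos [ 0.6545 -0.0462  0.2348] x [ 0.099  0.995 -0.   ] y [ 0.995 -0.099  0.001] z [ 0.001 -0.    -1.   ] F [-0.   0.2 -0.2] op 0.0441 g 0.0 q [-0.15  0.32  1.4   0.    1.43 -0.05]
[ 0.65451969 -0.04618649] 0.04368241582726993 137.13941818733932
```

Fingers close at ~80 mm/s; allow more rows.

```bash
python3 -m jog '0 0 0 0 0;0 0 0 0 0;0 0 0 0 0;0 0 0 0 0;0 0 0 0 0'
python3 - <<'E'
from h import *
s,M=st()
C=np.array([.6225,-.0759]);g=(np.array(s['tool_pos'])+M[:,2]*.065)[:2];v=g-C
print(g,np.linalg.norm(v),np.degrees(np.arctan2(v[1],-v[0])))
def arc(phi0,phi1,n,C=C,r=.046):
    p=np.radians(np.linspace(phi0,phi1,n+1));P=C[:,None]+r*np.array([-np.cos(p),np.sin(p)])
    d=np.diff(P,axis=1); t=M[:2,:2].T@d; print((t.T*1000).round(1).tolist())
arc(135,0,10)
E
```

```text
t: 8.48
tool_pos: [0.6547, -0.0461, 0.2345]
orientation: [2.328, 2.108, 0.001]
force: [5.2, 0.3, -2.1]
opening: 0.0222
gripper_force: 15.0
t 8.48 pos [ 0.6547 -0.0461  0.2345] x [0.099 0.995 0.   ] y [ 0.995 -0.099  0.001] z [ 0.001  0.    -1.   ] F [ 5.2  0.3 -2.1] op 0.0222 g 15.0 q [-0.15  0.32  1.4   0.    1.42 -0.05]
[ 0.65478644 -0.04606872] 0.04395815826982554 137.2633950632144
[[5.8, -9.1], [3.5, -10.2], [1.0, -10.8], [-1.5, -10.7], [-4.0, -10.1], [-6.2, -8.9], [-8.1, -7.2], [-9.5, -5.1], [-10.5, -2.7], [-10.8, -0.2]]
```

```bash
python3 -m jog '0 .0058 -.0091 0 0;0 .0035 -.0102 0 0;0 .001 -.0108 0 0;0 -.0015 -.0107 0 0;0 -.004 -.0101 0 0;0 -.0062 -.0089 0 0;0 -.0081 -.0072 0 0;0 -.0095 -.0051 0 0;0 -.0105 -.0027 0 0;0 -.0108 -.0002 0 0' 15
python3 -m jog '0 0 0 0 0;0 0 0 0 0'
python3 - <<'E'
from h import *
s,M=st()
C=np.array([.6225,-.0759]);g=(np.array(s['tool_pos'])+M[:,2]*.065)[:2];v=g-C
print(g,np.linalg.norm(v),np.degrees(np.arctan2(v[1],-v[0])))
snap('top','top4');snap('side','side4')
both(crop('top4',120,60,210,160,2),crop('side4',95,150,185,160,2),'c6')
E
```

```text
t: 9.32
tool_pos: [0.5751, -0.0791, 0.2345]
orientation: [-2.328, -2.108, -0.0]
force: [5.5, 4.3, -2.4]
opening: 0.0223
gripper_force: 15.0
t: 9.48
tool_pos: [0.5754, -0.0806, 0.2344]
orientation: [2.33, 2.106, -0.003]
force: [-2.1, -3.2, 0.9]
opening: 0.0221
gripper_force: 15.0
t 9.48 pos [ 0.5754 -0.0806  0.2344] x [ 0.101  0.995 -0.002] y [ 0.995 -0.101 -0.001] z [-0.001 -0.002 -1.   ] F [-2.1 -3.2  0.9] op 0.0221 g 15.0 q [-0.23  0.12  1.62 -0.    1.4  -0.12]
[ 0.57537886 -0.08066244] 0.04736119179214363 -5.771175966447054
```

View pics/c6.png

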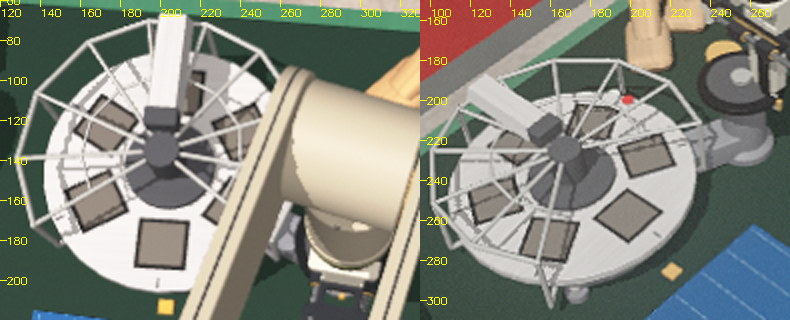

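```bash
python3 -m jog '.7 0 0 0 0;.7 0 0 0 0;.7 0 0 0 0;.7 0 0 0 0;.7 0 0 -.03 0;.7 0 0 -.035 0;.7 -.025 -.006 0 0;.7 -.025 -.006 0 0;.7 -.025 -.006 0 0;.7 -.025 -.006 0 0'
python3 -m jog '.7 -.025 -.006 0 0;.7 -.025 -.006 0 0;.7 -.025 -.006 0 0;.7 -.025 -.006 0 0;.7 -.025 -.006 0 0;.7 -.025 -.006 0 0;.7 0 0 .02 0;.7 0 0 0 0'
python3 - <<'E'
from h import *
to(.479,-.329,.086,-5.7)
T=load('top0');print(atz(T,(200.5,182),.068),atz(T,(203,213),0))
E
```

```text
t: 10.42
tool_pos: [0.5418, -0.1766, 0.2998]
orientation: [2.327, 2.109, 0.001]
force: [0.3, -0.1, -0.1]
opening: 0.0647
gripper_force: 0.0
t: 11.08
tool_pos: [0.4899, -0.3222, 0.2762]
orientation: [-2.328, -2.103, 0.001]
force: [-0.4, -0.4, -1.0]
opening: 0.0649
gripper_force: 0.0
t 11.08 pos [ 0.4899 -0.3222  0.2762] x [0.101 0.995 0.002] y [ 0.995 -0.101 -0.003] z [-0.003  0.003 -1.   ] F [-0.4 -0.4 -1. ] op 0.0649 g 0.0 q [-0.67  0.11  1.56  0.    1.48 -0.57]
shift tool mm [ -8.3  -9.5 125.2]
turn about tool z deg -0.1
[0.6177 0.1695 0.068 ] [0.5463 0.1681 0.    ]
```

```bash
python3 -m jog '.5 -.008 -.0095 .02 0;.4 0 0 .03 0;.4 0 0 .03 0;.4 0 0 .03 0;.4 0 0 .015 0;0 0 0 0 0;0 0 0 0 0;0 0 0 0 0;0 0 0 0 0;0 0 0 0 0' 35
python3 -m jog '0 0 0 0 0;0 0 0 0 0;0 0 0 -.01 0;0 0 0 -.02 0;0 0 0 -.03 0;0 0 0 -.03 0;0 0 0 -.03 0;0 0 0 0 0'
python3 - <<'E'
from h import *
to(.393,.197,.04,-3)
E
```

```text
t: 11.92
tool_pos: [0.4813, -0.329, 0.1565]
orientation: [2.328, 2.108, -0.0]
force: [-5.5, 2.2, 5.0]
opening: 0.0157
gripper_force: 35.0
t: 12.58
tool_pos: [0.4835, -0.3306, 0.2839]
orientation: [2.319, 2.1, 0.004]
force: [1.4, 0.0, -1.4]
opening: 0.0162
gripper_force: 35.0
t 12.58 pos [ 0.4835 -0.3306  0.2839] x [ 0.099  0.995 -0.007] y [ 0.995 -0.099  0.011] z [ 0.01  -0.008 -1.   ] F [ 1.4  0.  -1.4] op 0.0162 g 35.0 q [-0.69  0.09  1.57  0.    1.47 -0.59]
shift tool mm [ 517.7 -145.   173.7]
turn about tool z deg -2.7
```

```bash
python3 -m jog '0 .036 -.02 0 0;0 .036 -.02 0 0;0 .036 -.02 0 0;0 .036 -.02 0 0;0 .036 -.02 0 0;0 .036 -.02 0 0;0 .036 -.02 0 0;0 .036 0 0 0;0 .036 0 0 0;0 .036 0 0 0' 35
python3 -m jog '0 .036 0 0 0;0 .036 0 0 0;0 .036 0 0 0;0 .036 0 0 0;0 .014 -.005 .03 -2;0 0 0 .03 0;0 0 0 .03 0;0 0 0 .02 0;0 0 0 0 0'
python3 - <<'E'
from h import *
to(.393,.197,.0445,-3)
E
```

```text
t: 13.42
tool_pos: [0.3771, 0.0451, 0.2753]
orientation: [2.328, 2.106, 0.004]
force: [1.1, -0.8, -3.2]
opening: 0.0156
gripper_force: 35.0
t: 14.17
tool_pos: [0.3851, 0.2004, 0.1599]
orientation: [-2.289, -2.147, 0.011]
force: [-2.0, 0.5, -4.0]
opening: 0.0155
gripper_force: 35.0
t 14.17 pos [0.3851 0.2004 0.1599] x [ 0.064  0.998 -0.003] y [ 0.998 -0.064 -0.007] z [-0.007 -0.002 -1.   ] F [-2.   0.5 -4. ] op 0.0155 g 35.0 q [ 0.36 -0.21  2.08  0.    1.27  0.43]
shift tool mm [-2.5  8.9 50.3]
turn about tool z deg -0.7
```

```bash
python3 -m jog '0 -.002 .008 .015 0;0 0 0 .015 0;0 0 0 .010 0;0 0 0 .005 0;0 0 0 .003 0;0 0 0 .002 0;0 0 0 0 0;0 0 0 0 0'
python3 -m jog '.5 0 0 0 0;.5 0 0 0 0;.5 0 0 0 0;.5 0 0 0 0;.5 0 0 -.01 0;.5 0 0 -.03 0;.8 0 0 -.04 0;1 0 0 -.04 0;1 0 0 -.04 0;1 0 0 0 0'
python3 - <<'E'
from h import *
s,M=st();snap('side','side5')
both(crop('side5',280,140,134,130,3),crop('side5',150,220,190,190,2),'c7');
snap('top','top5')
cv2.imwrite('pics/c7.png',np.hstack([crop('top5',320,185,130,150,3),cv2.resize(crop('side5',170,150,190,225,2),(380,450))]))
E
```

```text
t: 14.83
tool_pos: [0.3963, 0.1988, 0.1152]
orientation: [2.292, 2.149, 0.002]
force: [-0.3, -0.2, -1.6]
opening: 0.0157
gripper_force: 35.0
t: 15.67
tool_pos: [0.399, 0.1998, 0.2846]
orientation: [2.288, 2.145, 0.02]
force: [1.6, 0.0, 1.3]
opening: 0.0685
gripper_force: 0.0
t 15.67 pos [0.399  0.1998 0.2846] x [0.064 0.998 0.006] y [ 0.998 -0.064  0.013] z [ 0.013  0.005 -1.   ] F [1.6 0.  1.3] op 0.0685 g 0.0 q [ 0.35 -0.3   1.93  0.    1.5   0.41]
```

View pics/c7.png

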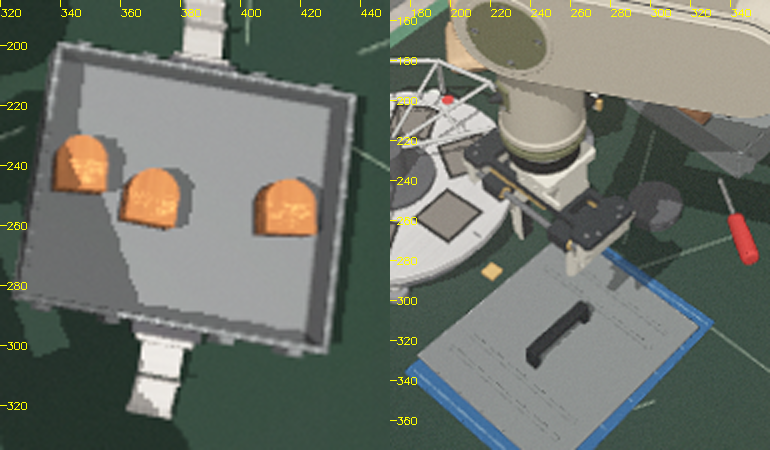

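```bash
python3 -m jog '1 -.027 .031 -.003 0;1 -.027 .031 -.003 0;1 -.027 .031 -.003 0;1 -.027 .031 -.003 0;1 -.027 .031 -.003 0;1 -.027 .031 -.003 0;1 -.027 .031 -.003 0;1 -.027 .031 -.003 0;1 -.027 .031 0 0;1 -.027 .031 0 0' 20
cat >> h.py <<'E'
def blobs(fn,u0=0,v0=0,u1=560,v1=420,amin=60):
    im=cv2.imread('pics/'+fn+'.png');hsv=cv2.cvtColor(im,cv2.COLOR_BGR2HSV)
    m=cv2.inRange(hsv,(4,110,60),(18,255,255));z=np.zeros_like(m);z[v0:v1,u0:u1]=m[v0:v1,u0:u1]
    n,_,s,c=cv2.connectedComponentsWithStats(z)
    return [(c[i].round(1).tolist(),s[i].tolist()) for i in range(1,n) if s[i][4]>=amin]
E
python3 - <<'E'
from h import *
st();snap('side','side6');snap('top','top6')
print(blobs('side6'));print(blobs('top6'))
cv2.imwrite('pics/c8.png',np.hstack([crop('top6',325,190,120,115,3),crop('side6',280,135,134,115,3)]))
E
```

```text
t: 16.6
tool_pos: [0.6883, -0.0924, 0.2964]
orientation: [-2.29, -2.147, 0.002]
force: [-0.1, 0.4, -0.3]
opening: 0.0928
gripper_force: 0.0
t 16.6 pos [ 0.6883 -0.0924  0.2964] x [0.065 0.998 0.   ] y [ 0.998 -0.065 -0.003] z [-0.003  0.001 -1.   ] F [-0.1  0.4 -0.3] op 0.0928 g 0.0 q [-0.21  0.39  1.19  0.    1.56 -0.14]
[([331.7, 199.6], [314, 188, 34, 24, 402]), ([28.3, 384.1], [0, 316, 86, 104, 4570])]
[([380.0, 91.9], [345, 64, 66, 59, 706]), ([71.6, 168.0], [64, 128, 16, 79, 727]), ([418.7, 140.7], [403, 135, 31, 12, 176]), ([10.5, 159.5], [0, 146, 26, 29, 402]), ([10.0, 192.3], [0, 176, 26, 31, 352]), ([11.8, 213.5], [0, 208, 27, 9, 104]), ([346.5, 239.9], [338, 230, 18, 20, 297]), ([369.8, 251.0], [360, 241, 20, 20, 309]), ([415.0, 254.5], [405, 245, 21, 19, 322])]
```

View pics/c8.png

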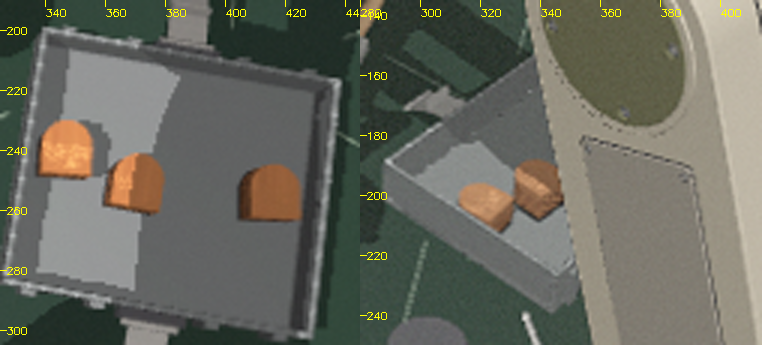

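```bash
python3 - <<'E'
from h import *
T=load('top6');S=load('side6')
print(tri(T,(346.5,239.9),S,(322,204)))
from scipy.optimize import minimize
a=np.linspace(-np.pi/2,np.pi/2,20)
D=np.vstack([[[23,22],[23,-22]],np.c_[-3-22*np.cos(a),22*np.sin(a)]])/1000
im=cv2.imread('pics/top6.png');hsv=cv2.cvtColor(im,cv2.COLOR_BGR2HSV);m=cv2.inRange(hsv,(4,110,60),(18,255,255))
def sil(p,u0,v0,zb):
    c,s=np.cos(p[2]),np.sin(p[2]);P=D@np.array([[c,s],[-s,c]])+p[:2]
    q=np.array([proj(T,(x,y,z)) for z in(zb,zb+.038) for x,y in P]);h=cv2.convexHull(((q-[u0,v0]+.5)*16).astype(np.float32))[:,0]
    k=np.zeros((40*16,40*16),np.uint8);cv2.fillPoly(k,[h.astype(np.int32)],255);return k
def fit(c,zb=.005):
    u0,v0=int(c[0])-20,int(c[1])-20;sub=m[v0:v0+40,u0:u0+40].copy()
    n,l=cv2.connectedComponents(sub);sub=(l==l[20,20]).astype(np.uint8)*255
    big=cv2.resize(sub,(640,640),interpolation=cv2.INTER_NEAREST)
    x,y,_=atz(T,c,zb+.019);best=None
    for y0 in(175,205,-175+15):
        f=lambda p:np.count_nonzero(sil(p,u0,v0,zb)!=big)/256
        r=minimize(f,[x,y,np.radians(y0)],method='Nelder-Mead',options=dict(initial_simplex=np.array([x,y,np.radians(y0)])+np.array([[0,0,0],[.005,0,0],[0,.005,0],[0,0,.15]])))
        if best is None or r.fun<best.fun: best=r
    print(best.x[:2].round(4),np.degrees(best.x[2]).round(1),best.fun.round(1))
    return best.x
ps=[fit(c) for c in((346.5,239.9),(369.8,251),(415,254.5))]
to(ps[2][0],ps[2][1],.029,np.degrees(ps[2][2]))
E
```

```text
(array([ 0.4975, -0.2344,  0.031 ]), np.float64(0.0028))
[ 0.5011 -0.2341] 183.6 20.9
[ 0.4757 -0.2985] 174.3 23.5
[ 0.475  -0.4207] -176.1 34.3
t 16.7 pos [ 0.689  -0.0956  0.2919] x [ 0.069  0.998 -0.   ] y [ 0.998 -0.069 -0.008] z [-0.008  0.    -1.   ] F [-0.5  0.9 -0.4] op 0.093 g 0.0 q [-0.21  0.4   1.19 -0.    1.56 -0.14]
shift tool mm [-339.  -189.1  199.4]
turn about tool z deg -7.8
```

```bash
python3 -m jog '1 -.034 -.019 0 0;1 -.034 -.019 0 0;1 -.034 -.019 0 0;1 -.034 -.019 0 0;1 -.034 -.019 0 0;1 -.034 -.019 0 0;1 -.034 -.019 0 0;1 -.034 -.019 0 0;1 -.034 -.019 0 0;1 -.033 -.018 0 0'
python3 -m jog '1 0 0 .03 -4;1 0 0 .03 -3.8;1 0 0 .03 0;1 0 0 0 0'
python3 -c "
from h import *
to(.476,-.4207,.030,4)"
```

```text
t: 17.53
tool_pos: [0.4755, -0.4174, 0.2969]
orientation: [-2.29, -2.147, 0.0]
force: [0.7, -0.2, 0.6]
opening: 0.093
gripper_force: 0.0
t: 17.87
tool_pos: [0.4739, -0.4136, 0.1994]
orientation: [-2.132, -2.289, -0.001]
force: [-1.3, 1.1, -2.0]
opening: 0.0931
gripper_force: 0.0
t 17.87 pos [ 0.4739 -0.4136  0.1994] x [-0.071  0.997  0.011] y [ 0.997  0.071 -0.009] z [-0.01  0.01 -1.  ] F [-1.3  1.1 -2. ] op 0.0931 g 0.0 q [-0.8   0.29  1.5   0.    1.37 -0.87]
shift tool mm [ -9.    3.1 104.3]
turn about tool z deg 0.1
```

```bash
python3 -m jog '1 -.003 .001 .03 0;1 0 0 .03 0;1 0 0 .02 0;1 0 0 .012 0;1 0 0 .008 0;1 0 0 0 0;1 0 0 0 0'
python3 -c "
from h import *
to(.476,-.4207,.030,4)"
```

```text
t: 18.45
tool_pos: [0.4791, -0.4201, 0.1096]
orientation: [2.14, 2.299, -0.0]
force: [0.1, -0.1, 0.0]
opening: 0.093
gripper_force: 0.0
t 18.45 pos [ 0.4791 -0.4201  0.1096] x [-0.072  0.997 -0.001] y [0.997 0.072 0.001] z [ 0.001 -0.001 -1.   ] F [ 0.1 -0.1  0. ] op 0.093 g 0.0 q [-0.8   0.39  1.55  0.    1.2  -0.87]
shift tool mm [-0.4 -3.2 14.6]
turn about tool z deg 0.1
```

```bash
python3 -m jog '1 0 -.003 .008 0;1 0 0 .006 0;0 0 0 0 0;0 0 0 0 0;0 0 0 0 0;0 0 0 0 0;0 0 0 0 0;0 0 0 0 0;0 0 0 0 0;0 0 0 0 0' 20
python3 -m jog '0 0 0 -.01 0;0 0 0 -.03 0;0 0 0 -.04 0;0 0 0 -.04 0;0 0 0 -.04 0;0 0 0 -.02 0;0 0 0 0 0'
python3 -c "
from h import *
to(.62,.169,.25,90)"
```

```text
t: 19.28
tool_pos: [0.4757, -0.4201, 0.0946]
orientation: [2.14, 2.299, 0.0]
force: [0.4, -0.8, 0.5]
opening: 0.0478
gripper_force: 20.0
t: 19.87
tool_pos: [0.4775, -0.4219, 0.2832]
orientation: [2.132, 2.291, -0.001]
force: [0.1, -0.9, -0.6]
opening: 0.0482
gripper_force: 20.0
t 19.87 pos [ 0.4775 -0.4219  0.2832] x [-0.072  0.997 -0.009] y [0.997 0.072 0.008] z [ 0.008 -0.009 -1.   ] F [ 0.1 -0.9 -0.6] op 0.0482 g 20.0 q [-0.8   0.23  1.41  0.    1.49 -0.88]
shift tool mm [579.5 184.3 -35.7]
turn about tool z deg -85.9
```

```bash
python3 -m jog '0 0 0 -.035 0;0 .0362 .0115 0 0;0 .0362 .0115 0 0;0 .0362 .0115 0 0;0 .0362 .0115 0 0;0 .0362 .0115 0 0;0 .0362 .0115 0 0;0 .0362 .0115 0 0;0 .0362 .0115 0 0;0 .0362 .0115 0 0'
python3 -m jog '0 .0362 .0115 0 0;0 .0362 .0115 0 0;0 .0362 .0115 0 0;0 .0362 .0115 0 0;0 .0362 .0115 0 0;0 .0362 .0115 0 0;0 .0362 .0115 0 0;0 0 0 0 -7.1;0 0 0 0 -7.1;0 0 0 0 -7.1'
python3 -m jog '0 0 0 0 -7.1;0 0 0 0 -7.1;0 0 0 0 -7.1;0 0 0 0 -7.1;0 0 0 0 -7.1;0 0 0 .02 -7.1;0 0 0 .03 -7.1;0 0 0 .03 -7.1;0 0 0 .03 -7.1;0 0 0 0 0'
python3 -c "
from h import *
to(.619,.169,.095,90)"
```

```text
t: 20.7
tool_pos: [0.5552, -0.0857, 0.3089]
orientation: [-2.14, -2.299, 0.001]
force: [1.2, -0.1, -0.5]
opening: 0.048
gripper_force: 19.9
t: 21.53
tool_pos: [0.6171, 0.1719, 0.3082]
orientation: [-1.667, -2.661, 0.002]
force: [-0.4, -0.1, -1.5]
opening: 0.0482
gripper_force: 19.9
t: 22.37
tool_pos: [0.6134, 0.17, 0.1909]
orientation: [-0.009, -3.129, 0.004]
force: [-1.7, -0.4, -3.0]
opening: 0.0478
gripper_force: 20.0
t 22.37 pos [0.6134 0.17   0.1909] x [-1.     0.006  0.013] y [ 0.006  1.    -0.003] z [-0.013 -0.002 -1.   ] F [-1.7 -0.4 -3. ] op 0.0478 g 20.0 q [ 0.19  0.31  1.49 -0.    1.36 -1.37]
shift tool mm [-6.8 -0.7 30.9]
turn about tool z deg -0.3
```

```bash
python3 -m jog '0 0 0 .012 0;0 0 0 .008 0;0 0 0 0 0;0 0 0 0 0'
python3 -c "
from h import *
to(.619,.169,.094,90)"
```

```text
t: 22.7
tool_pos: [0.6182, 0.1709, 0.1806]
orientation: [0.022, 3.14, 0.0]
force: [-0.4, 0.5, -0.9]
opening: 0.0474
gripper_force: 20.0
t 22.7 pos [0.6182 0.1709 0.1806] x [-1.     0.014 -0.001] y [0.014 1.    0.   ] z [ 0.001  0.    -1.   ] F [-0.4  0.5 -0.9] op 0.0474 g 20.0 q [ 0.19  0.32  1.49  0.    1.32 -1.37]
shift tool mm [-0.7 -2.  21.6]
turn about tool z deg -0.8
```

```bash
python3 -m jog '0 0 -.002 .01 0;0 0 0 .006 0;0 0 0 .004 0;0 0 0 .0025 0;0 0 0 0 0;0 0 0 0 0;.75 0 0 0 0;.75 0 0 0 0;.75 0 0 0 0;.75 0 0 0 0'
python3 -m jog '.75 0 0 -.02 0;.75 0 0 -.03 0;.75 0 0 -.04 0;.75 0 0 -.04 0;.75 0 0 0 0;.75 0 0 0 0'
python3 - <<'E'
from h import *
snap('side','side7');snap('top','top7');print(blobs('side7',90,150,280,320,30))
to(.5765,-.0759,.170)
cv2.imwrite('pics/c9.png',np.hstack([crop('top7',130,100,120,100,3),crop('side7',120,190,140,100,3)]))
E
```

```text
t: 23.53
tool_pos: [0.6176, 0.1689, 0.1567]
orientation: [-0.019, -3.141, -0.0]
force: [0.5, -0.6, 0.3]
opening: 0.0679
gripper_force: 0.0
t: 24.03
tool_pos: [0.6194, 0.1692, 0.2913]
orientation: [0.019, 3.134, 0.002]
force: [-0.1, -0.6, -0.8]
opening: 0.0696
gripper_force: 0.0
[([198.1, 251.5], [189, 240, 21, 23, 290])]
t 24.13 pos [0.6175 0.1688 0.2863] x [-1.     0.012  0.001] y [ 0.012  1.    -0.   ] z [-0.001 -0.    -1.   ] F [-0.6 -1.   0.1] op 0.0696 g 0.0 q [ 0.19  0.25  1.39  0.    1.51 -1.37]
shift tool mm [  37.9 -245.2   51.3]
```

View pics/c9.png

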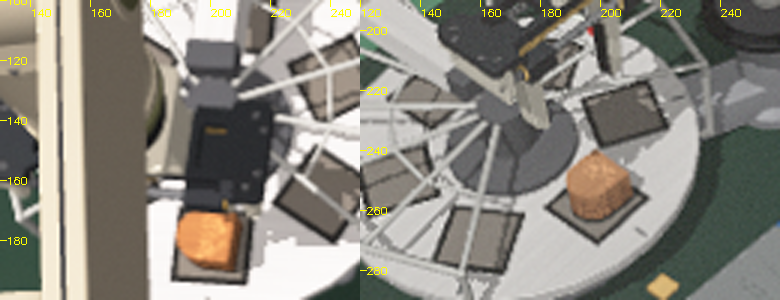

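```bash
python3 -m jog '.7 .006 -.036 0 0;.7 .006 -.036 0 0;.7 .006 -.036 0 0;.7 .006 -.036 0 0;.7 .006 -.036 0 0;.7 .006 -.036 0 0;.7 .0025 -.034 0 0;.6 0 0 0 0;.6 0 0 .02 0;.6 0 0 .02 0'
python3 -m jog '.5 0 0 .011 0;0 0 0 0 0;0 0 0 0 0;0 0 0 0 0;0 0 0 0 0;0 0 0 0 0;0 0 0 0 0;0 0 0 0 0;0 0 0 0 0' 15
python3 - <<'E'
from h import *
s,M=st()
C=np.array([.622,-.0768]);g=(np.array(s['tool_pos'])+M[:,2]*.065)[:2];v=g-C
f=np.degrees(np.arctan2(v[1],-v[0]));print(g,np.linalg.norm(v),f)
p=np.radians(np.linspace(f,f+360,13));P=.046*np.array([-np.cos(p),np.sin(p)])
print(((M[:2,:2].T@np.diff(P,axis=1)).T*1000).round(1).tolist())
E
```

```text
t: 24.97
tool_pos: [0.576, -0.0814, 0.2458]
orientation: [0.022, 3.141, 0.0]
force: [-0.2, 0.1, -0.8]
opening: 0.0564
gripper_force: 0.0
t: 25.72
tool_pos: [0.5767, -0.0805, 0.2371]
orientation: [0.019, 3.14, -0.0]
force: [-0.1, 2.8, 5.7]
opening: 0.022
gripper_force: 15.0
t 25.72 pos [ 0.5767 -0.0805  0.2371] x [-1.     0.012 -0.002] y [ 0.012  1.    -0.   ] z [ 0.002 -0.    -1.   ] F [-0.1  2.8  5.7] op 0.022 g 15.0 q [-0.23  0.12  1.62  0.    1.4  -1.79]
[ 0.57685682 -0.08048879] 0.04529363748548144 -4.671437716342177
[[-4.0, 23.5], [-15.2, 18.3], [-22.3, 8.3], [-23.5, -4.0], [-18.3, -15.2], [-8.3, -22.3], [4.0, -23.5], [15.2, -18.3], [22.3, -8.3], [23.5, 4.0], [18.3, 15.2], [8.3, 22.3]]
```

```bash
python3 - <<'E'
import numpy as np
p=np.radians(np.linspace(-4.7,355.3,21));P=.046*np.array([np.cos(p),np.sin(p)])
print((np.diff(P,axis=1).T*1000).round(1)[:10].tolist())
E
```

```text
[[-1.1, 14.4], [-5.5, 13.3], [-9.3, 11.0], [-12.2, 7.6], [-14.0, 3.4], [-14.4, -1.1], [-13.3, -5.5], [-11.0, -9.3], [-7.6, -12.2], [-3.4, -14.0]]
```

```bash
python3 -m jog '0 -.0011 .0144 0 0;0 -.0055 .0133 0 0;0 -.0093 .011 0 0;0 -.0122 .0076 0 0;0 -.014 .0034 0 0;0 -.0144 -.0011 0 0;0 -.0133 -.0055 0 0;0 -.011 -.0093 0 0;0 -.0076 -.0122 0 0;0 -.0034 -.014 0 0' 15
python3 -m jog '0 .0011 -.0144 0 0;0 .0055 -.0133 0 0;0 .0093 -.011 0 0;0 .0122 -.0076 0 0;0 .014 -.0034 0 0;0 .0144 .0011 0 0;0 .0133 .0055 0 0;0 .011 .0093 0 0;0 .0076 .0122 0 0;0 .0034 .014 0 0'
python3 -m jog '0 0 0 0 0'
python3 - <<'E'
from h import *
st();snap('side','side8');print(blobs('side8',90,150,280,320,30))
E
```

```text
t: 26.55
tool_pos: [0.6689, -0.0734, 0.237]
orientation: [0.017, 3.141, 0.001]
force: [-9.4, 4.7, 9.1]
opening: 0.0222
gripper_force: 15.0
t: 27.38
tool_pos: [0.5765, -0.0813, 0.2371]
orientation: [0.021, 3.138, -0.004]
force: [8.7, -4.1, 1.5]
opening: 0.0222
gripper_force: 15.0
t: 27.47
tool_pos: [0.5765, -0.079, 0.2371]
orientation: [0.017, 3.139, -0.0]
force: [1.4, 3.6, 5.6]
opening: 0.022
gripper_force: 15.0
t 27.47 pos [ 0.5765 -0.079   0.2371] x [-1.     0.011 -0.002] y [ 0.011  1.    -0.   ] z [ 0.002 -0.    -1.   ] F [1.4 3.6 5.6] op 0.022 g 15.0 q [-0.22  0.12  1.62  0.    1.4  -1.78]
[([179.7, 262.2], [170, 251, 20, 22, 235])]
```

```bash
python3 -m jog '0 -.0011 .0144 0 0;0 -.0055 .0133 0 0;0 -.0093 .011 0 0;0 -.0122 .0076 0 0;0 -.014 .0034 0 0;0 -.0144 -.0011 0 0;0 -.0133 -.0055 0 0;0 -.011 -.0093 0 0;0 -.0076 -.0122 0 0;0 -.0034 -.014 0 0' 15
python3 -m jog '0 .0011 -.0144 0 0;0 .0055 -.0133 0 0;0 .0093 -.011 0 0;0 .0122 -.0076 0 0;0 .014 -.0034 0 0;0 .0144 .0011 0 0;0 .0133 .0055 0 0;0 .011 .0093 0 0;0 .0076 .0122 0 0;0 .0034 .014 0 0'
python3 -m jog '0 0 0 0 0;.6 0 0 0 0;.6 0 0 0 0;.6 0 0 0 0;.6 0 0 0 0;.8 0 0 -.03 0;1 0 0 -.035 0;1 0 0 0 0;1 0 0 0 0'
cat > fit.py <<'E'
from h import *
from scipy.optimize import minimize
a=np.linspace(-np.pi/2,np.pi/2,20)
D=np.vstack([[[23,22],[23,-22]],np.c_[-3-22*np.cos(a),22*np.sin(a)]])/1000
def sil(T,p,u0,v0,zb):
    c,s=np.cos(p[2]),np.sin(p[2]);P=D@np.array([[c,s],[-s,c]])+p[:2]
    q=np.array([proj(T,(x,y,z)) for z in(zb,zb+.038) for x,y in P]);h=cv2.convexHull(((q-[u0,v0]+.5)*16).astype(np.float32))[:,0]
    k=np.zeros((640,640),np.uint8);cv2.fillPoly(k,[h.astype(np.int32)],255);return k
def fit(fn,c,zb=.005,yaws=(180,)):
    T=load(fn);hsv=cv2.cvtColor(cv2.imread('pics/'+fn+'.png'),cv2.COLOR_BGR2HSV);m=cv2.inRange(hsv,(4,110,60),(18,255,255))
    u0,v0=int(c[0])-20,int(c[1])-20;n,l=cv2.connectedComponents(m[v0:v0+40,u0:u0+40])
    big=cv2.resize((l==l[20,20]).astype(np.uint8)*255,(640,640),interpolation=cv2.INTER_NEAREST)
    x,y,_=atz(T,c,zb+.019);best=None
    for y0 in np.ravel([[k-10,k+10] for k in yaws]):
        f=lambda p:np.count_nonzero(sil(T,p,u0,v0,zb)!=big)/256
        p0=np.array([x,y,np.radians(y0)])
        r=minimize(f,p0,method='Nelder-Mead',options=dict(initial_simplex=p0+np.array([[0,0,0],[.005,0,0],[0,.005,0],[0,0,.15]])))
        if best is None or r.fun<best.fun: best=r
    print('block',best.x[:2].round(4),np.degrees(best.x[2]).round(1),'err',best.fun.round(1));return best.x
E
python3 - <<'E'
from fit import *
st();snap('top','top9');snap('side','side9');print('side',blobs('side9',90,150,280,320,30))
B=blobs('top9',320,190,450,310);print(B)
ps=[fit('top9',b[0]) for b in B]
print('dial block from side',[atz(load('side9'),b[0],.087) for b in blobs('side9',90,150,280,320,30)])
p=ps[1];to(p[0],p[1],.030,np.degrees(p[2]))
E
```

```text
t: 28.35
tool_pos: [0.669, -0.0738, 0.2369]
orientation: [0.017, 3.141, 0.001]
force: [-9.5, 3.7, 12.3]
opening: 0.0223
gripper_force: 15.0
t: 29.18
tool_pos: [0.5765, -0.0816, 0.2369]
orientation: [0.02, 3.139, -0.003]
force: [7.3, -4.0, 2.4]
opening: 0.0223
gripper_force: 15.0
t: 29.93
tool_pos: [0.5773, -0.0813, 0.3036]
orientation: [0.02, 3.137, -0.002]
force: [-0.8, 0.4, -1.4]
opening: 0.0713
gripper_force: 0.0
t 29.93 pos [ 0.5773 -0.0813  0.3036] x [-1.     0.013 -0.005] y [ 0.013  1.    -0.001] z [ 0.005 -0.001 -1.   ] F [-0.8  0.4 -1.4] op 0.0713 g 0.0 q [-0.23  0.08  1.54 -0.    1.52 -1.79]
side [([152.5, 263.0], [148, 255, 10, 19, 91]), ([161.8, 264.5], [157, 256, 11, 19, 77])]
[([346.5, 239.8], [338, 230, 18, 20, 296]), ([369.8, 251.1], [360, 241, 20, 20, 307])]
block [ 0.5011 -0.2341] 184.8 err 21.9
block [ 0.4756 -0.2987] 174.2 err 24.6
dial block from side [array([0.6877, 0.2706, 0.087 ]), array([0.6645, 0.2582, 0.087 ])]
t 30.03 pos [ 0.5759 -0.0809  0.3001] x [-1.     0.012  0.001] y [0.012 1.    0.   ] z [-0.001  0.    -1.   ] F [ 0.5 -0.1  0.5] op 0.0787 g 0.0 q [-0.23  0.08  1.54 -0.    1.52 -1.79]
shift tool mm [  97.3 -219.1  205.2]
turn about tool z deg -84.9
```

```bash
python3 -m jog '1 .0162 -.0365 0 0;1 .0162 -.0365 0 0;1 .0162 -.0365 0 0;1 .0162 -.0365 0 0;1 .0162 -.0365 0 0;1 .0163 -.0366 0 0;1 0 0 .01 6.8;1 0 0 .01 6.8;1 0 0 .01 6.8;1 0 0 .01 6.8' 20
python3 -m jog '1 0 0 .01 6.8;1 0 0 .01 6.8;1 0 0 .01 6.8;1 0 0 .01 6.8;1 0 0 .01 6.8;1 0 0 .01 6.8;1 0 0 .01 6.8;1 0 0 .01 6.8;1 0 0 0 6.8;1 0 0 0 6.7'
python3 -m jog '1 0 0 .02 0;1 0 0 .01 0;1 0 0 0 0;1 0 0 0 0'
python3 -c "
from h import *
to(.4766,-.2987,.030,-5.8)"
```

```text
t: 30.87
tool_pos: [0.475, -0.2986, 0.2583]
orientation: [-0.767, -3.043, -0.002]
force: [-0.1, 0.2, -0.4]
opening: 0.0925
gripper_force: 0.0
t: 31.7
tool_pos: [0.4746, -0.2975, 0.1776]
orientation: [-2.333, -2.096, 0.002]
force: [1.4, -0.4, -0.6]
opening: 0.0928
gripper_force: 0.0
t: 32.03
tool_pos: [0.475, -0.2977, 0.1489]
orientation: [-2.327, -2.104, 0.001]
force: [1.5, 0.9, 0.2]
opening: 0.0931
gripper_force: 0.0
t 32.03 pos [ 0.475  -0.2977  0.1489] x [0.1   0.995 0.002] y [ 0.995 -0.1   -0.004] z [-0.003  0.003 -1.   ] F [1.5 0.9 0.2] op 0.0931 g 0.0 q [-0.65  0.16  1.75 -0.    1.24 -0.55]
shift tool mm [-1.1  2.2 53.9]
turn about tool z deg 0.0
```

```bash
python3 -m jog '1 -.001 .002 .02 0;1 0 0 .015 0;1 0 0 .012 0;1 0 0 .007 0;0 0 0 0 0;0 0 0 0 0;0 0 0 0 0;0 0 0 0 0;0 0 0 0 0;0 0 0 0 0' 20
python3 -m jog '0 0 0 0 0;0 0 0 0 0;0 0 0 -.01 0;0 0 0 -.03 0;0 0 0 -.04 0;0 0 0 -.04 0;0 0 0 -.04 0;0 0 0 -.04 0;0 0 0 -.02 0;0 0 0 0 0'
python3 -c "
from h import *
to(.6185,.1685,.095,90)"
```

```text
t: 32.87
tool_pos: [0.4784, -0.3, 0.0976]
orientation: [2.33, 2.106, 0.0]
force: [0.1, 0.4, 0.9]
opening: 0.0577
gripper_force: 0.0
t: 33.7
tool_pos: [0.4798, -0.301, 0.3251]
orientation: [2.323, 2.099, 0.003]
force: [0.7, -0.8, -0.4]
opening: 0.048
gripper_force: 20.0
t 33.7 pos [ 0.4798 -0.301   0.3251] x [ 0.101  0.995 -0.006] y [ 0.995 -0.101  0.01 ] z [ 0.009 -0.007 -1.   ] F [ 0.7 -0.8 -0.4] op 0.048 g 20.0 q [-0.65  0.02  1.56  0.    1.55 -0.55]
shift tool mm [482.5  88.4 163.1]
turn about tool z deg 84.2
```

```bash
python3 -m jog '0 .0371 .0068 0 0;0 .0371 .0068 0 0;0 .0371 .0068 0 0;0 .0371 .0068 0 0;0 .0371 .0068 0 0;0 .0371 .0068 0 0;0 .0371 .0068 0 0;0 .0371 .0068 0 0;0 .0371 .0068 0 0;0 .0371 .0068 0 0'
python3 -m jog '0 .0371 .0068 0 0;0 .0371 .0068 0 0;0 .0371 .0068 0 0;0 0 0 0 -6.84;0 0 0 0 -6.84;0 0 0 0 -6.84;0 0 0 0 -6.84;0 0 0 0 -6.84;0 0 0 0 -6.84;0 0 0 0 -6.84'
python3 -m jog '0 0 0 0 -6.84;0 0 0 0 -6.84;0 0 0 .01 -6.84;0 0 0 .02 -6.84;0 0 0 .025 -6.84;0 0 0 .03 -6.84;0 0 0 .03 -6.84;0 0 0 .015 0;0 0 0 0 0;0 0 0 0 0'
python3 -c "
from h import *
to(.6185,.1685,.095,90)"
```

```text
t: 34.53
tool_pos: [0.5829, 0.0644, 0.3163]
orientation: [-2.33, -2.106, 0.001]
force: [0.9, -0.8, -0.3]
opening: 0.048
gripper_force: 20.0
t: 35.37
tool_pos: [0.6142, 0.1711, 0.316]
orientation: [-1.266, -2.873, 0.001]
force: [0.3, -1.0, 0.2]
opening: 0.0478
gripper_force: 20.0
t: 36.2
tool_pos: [0.6136, 0.1709, 0.1855]
orientation: [-0.002, -3.138, 0.001]
force: [-0.1, -0.6, 0.2]
opening: 0.048
gripper_force: 20.0
t 36.2 pos [0.6136 0.1709 0.1855] x [-1.     0.002  0.003] y [ 0.002  1.    -0.001] z [-0.004 -0.001 -1.   ] F [-0.1 -0.6  0.2] op 0.048 g 20.0 q [ 0.19  0.31  1.5   0.    1.34 -1.38]
shift tool mm [-5.2 -2.4 25.4]
turn about tool z deg -0.1
```

```bash
python3 -m jog '0 -.005 -.002 .008 0;0 0 0 .007 0;0 0 0 .004 0;0 0 0 .003 0;0 0 0 0 0;0 0 0 .002 0;0 0 0 0 0;0 0 0 0 0'
python3 -c "
from h import *
to(.6185,.1685,.095,90)"
```

```text
t: 36.87
tool_pos: [0.6198, 0.1692, 0.1631]
orientation: [0.001, 3.141, 0.0]
force: [0.2, 0.3, -0.1]
opening: 0.0474
gripper_force: 20.0
t 36.87 pos [0.6198 0.1692 0.1631] x [-1.     0.001 -0.   ] y [0.001 1.    0.   ] z [ 0.  0. -1.] F [ 0.2  0.3 -0.1] op 0.0474 g 20.0 q [ 0.19  0.34  1.5  -0.    1.3  -1.38]
shift tool mm [ 1.3 -0.7  3.1]
turn about tool z deg -0.0
```

```bash
python3 -m jog '0 .001 0 .002 0;0 0 0 .002 0;0 0 0 .001 0;0 0 0 0 0;0 0 0 0 0'
python3 -m jog '.75 0 0 0 0;.75 0 0 0 0;.75 0 0 0 0;.75 0 0 0 0;.75 0 0 -.02 0;.75 0 0 -.03 0;.75 0 0 -.04 0;.75 0 0 -.04 0;.7 .006 -.036 0 0;.7 .006 -.036 0 0'
python3 -m jog '.7 .006 -.036 0 0;.7 .006 -.036 0 0;.7 .006 -.036 0 0;.7 .006 -.036 0 0;.7 .007 -.034 0 0;.7 0 0 0 0;.7 0 0 0 0'
python3 - <<'E'
from fit import *
snap('side','side10');snap('top','top10');s=blobs('side10',90,150,280,320,30);print(s)
b=max(s,key=lambda b:b[0][0]);print(atz(load('side10'),b[0],.087))
to(.576,-.0803,.170)
cv2.imwrite('pics/c10.png',np.hstack([crop('top10',320,185,130,130,3),crop('side10',120,190,140,110,3)[:390]]) if 0 else crop('side10',120,190,140,110,3))
E
```

```text
t: 37.28
tool_pos: [0.619, 0.1693, 0.1601]
orientation: [0.001, 3.14, 0.0]
force: [-7.4, -1.1, 12.7]
opening: 0.0478
gripper_force: 20.0
t: 38.12
tool_pos: [0.6082, 0.0981, 0.2922]
orientation: [-0.005, 3.134, 0.001]
force: [0.3, -1.0, -0.7]
opening: 0.0655
gripper_force: 0.0
t: 38.7
tool_pos: [0.5752, -0.0827, 0.2877]
orientation: [-0.006, -3.141, -0.0]
force: [0.7, 0.6, -0.4]
opening: 0.0648
gripper_force: 0.0
[([197.5, 251.6], [189, 241, 20, 22, 211]), ([152.2, 263.1], [148, 255, 10, 19, 87]), ([161.8, 264.5], [157, 256, 11, 19, 80])]
[0.6221 0.167  0.087 ]
t 38.8 pos [ 0.5756 -0.0804  0.2878] x [-1.     0.001  0.   ] y [0.001 1.    0.001] z [-0.     0.001 -1.   ] F [0.8 0.9 0.3] op 0.065 g 0.0 q [-0.23  0.09  1.56  0.    1.49 -1.8 ]
shift tool mm [-0.4  0.  52.8]
```

View pics/c10.png

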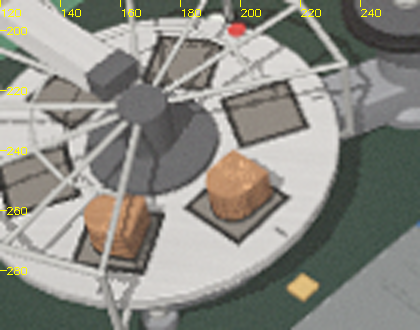

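Both blocks stand upright on neighbouring pads (side view (157,264) and (198,252)). Next two turns, watching after them.

```bash
python3 -m jog '.5 0 0 .022 0;.5 0 0 .02 0;.5 0 0 .01 0;0 0 0 0 0;0 0 0 0 0;0 0 0 0 0;0 0 0 0 0;0 0 0 0 0;0 0 0 0 0;0 0 0 0 0' 15
python3 -m jog '0 -.0011 .0144 0 0;0 -.0055 .0133 0 0;0 -.0093 .011 0 0;0 -.0122 .0076 0 0;0 -.014 .0034 0 0;0 -.0144 -.0011 0 0;0 -.0133 -.0055 0 0;0 -.011 -.0093 0 0;0 -.0076 -.0122 0 0;0 -.0034 -.014 0 0'
python3 -m jog '0 .0011 -.0144 0 0;0 .0055 -.0133 0 0;0 .0093 -.011 0 0;0 .0122 -.0076 0 0;0 .014 -.0034 0 0;0 .0144 .0011 0 0;0 .0133 .0055 0 0;0 .011 .0093 0 0;0 .0076 .0122 0 0;0 .0034 .014 0 0'
python3 -m jog '0 -.0011 .0144 0 0;0 -.0055 .0133 0 0;0 -.0093 .011 0 0;0 -.0122 .0076 0 0;0 -.014 .0034 0 0;0 -.0144 -.0011 0 0;0 -.0133 -.0055 0 0;0 -.011 -.0093 0 0;0 -.0076 -.0122 0 0;0 -.0034 -.014 0 0'
python3 -m jog '0 .0011 -.0144 0 0;0 .0055 -.0133 0 0;0 .0093 -.011 0 0;0 .0122 -.0076 0 0;0 .014 -.0034 0 0;0 .0144 .0011 0 0;0 .0133 .0055 0 0;0 .011 .0093 0 0;0 .0076 .0122 0 0;0 .0034 .014 0 0'
python3 -m jog '0 0 0 0 0;.6 0 0 0 0;.6 0 0 0 0;.6 0 0 0 0;.6 0 0 0 0;.8 0 0 -.03 0;1 0 0 -.035 0;1 0 0 0 0;1 0 0 0 0'
python3 - <<'E'
from fit import *
snap('top','top11');snap('side','side11');s=blobs('side11',90,150,280,320,30);print('side',[(b[0],b[1][4],atz(load('side11'),b[0],.087)) for b in s])
B=blobs('top11',320,190,450,310);print(B)
p=[fit('top11',b[0]) for b in B][0];to(p[0]+.001,p[1],.030,np.degrees(p[2]))
E
```

```text
t: 39.63
tool_pos: [0.5763, -0.0807, 0.2375]
orientation: [0.001, 3.139, 0.0]
force: [0.4, 2.9, 6.0]
opening: 0.022
gripper_force: 15.0
t: 40.47
tool_pos: [0.6684, -0.0728, 0.2374]
orientation: [-0.001, 3.14, 0.001]
force: [-8.2, 3.7, 9.7]
opening: 0.0222
gripper_force: 15.0
t: 41.3
tool_pos: [0.5761, -0.0816, 0.2375]
orientation: [0.003, 3.137, -0.003]
force: [9.1, -3.3, 1.5]
opening: 0.0216
gripper_force: 15.0
t: 42.13
tool_pos: [0.6684, -0.0724, 0.2374]
orientation: [-0.001, 3.141, 0.001]
force: [-9.3, 4.0, 12.6]
opening: 0.0222
gripper_force: 15.0
t: 42.97
tool_pos: [0.5761, -0.0813, 0.2374]
orientation: [0.002, 3.138, -0.003]
force: [8.3, -3.2, 3.2]
opening: 0.022
gripper_force: 15.0
t: 43.72
tool_pos: [0.5768, -0.0815, 0.3036]
orientation: [0.002, 3.137, -0.002]
force: [-0.4, -0.1, -0.8]
opening: 0.0706
gripper_force: 0.0
side [([129.6, 248.7], 146, array([0.7747, 0.2778, 0.087 ])), ([152.2, 263.0], 88, array([0.6883, 0.2711, 0.087 ])), ([161.8, 264.1], 75, array([0.6655, 0.2573, 0.087 ]))]
[([346.5, 239.8], [338, 230, 18, 20, 296])]
block [ 0.5011 -0.2341] 184.8 err 21.9
t 43.82 pos [ 0.5753 -0.081   0.3001] x [-1.     0.001  0.001] y [0.001 1.    0.   ] z [-0.001  0.    -1.   ] F [ 0.2 -0.5 -0.6] op 0.079 g 0.0 q [-0.23  0.08  1.55 -0.    1.52 -1.8 ]
shift tool mm [  72.7 -153.2  205.1]
turn about tool z deg 85.2
```

```bash
python3 -m jog '1 .0145 -.0306 0 0;1 .0145 -.0306 0 0;1 .0145 -.0306 0 0;1 .0145 -.0306 0 0;1 .0145 -.0306 0 0;1 0 0 .01 7.1;1 0 0 .01 7.1;1 0 0 .01 7.1;1 0 0 .01 7.1;1 0 0 .01 7.1' 20
python3 -m jog '1 0 0 .01 7.1;1 0 0 .01 7.1;1 0 0 .01 7.1;1 0 0 .01 7.1;1 0 0 .01 7.1;1 0 0 .01 7.1;1 0 0 .01 7.1;1 0 0 .02 0;1 0 0 .01 0;1 0 0 0 0'
python3 -m jog '1 0 0 0 0;1 0 0 0 0'
python3 -c "
from h import *
to(.5021,-.2341,.030,4.8)"
```

```text
t: 44.65
tool_pos: [0.5019, -0.2336, 0.2483]
orientation: [-0.968, -2.985, -0.001]
force: [-0.1, 0.4, -0.0]
opening: 0.0929
gripper_force: 0.0
t: 45.48
tool_pos: [0.5004, -0.2324, 0.1464]
orientation: [-2.121, -2.307, 0.003]
force: [-0.0, -0.4, 0.6]
opening: 0.0933
gripper_force: 0.0
t: 45.65
tool_pos: [0.503, -0.2339, 0.1512]
orientation: [-2.126, -2.312, 0.0]
force: [-0.1, -0.1, 0.2]
opening: 0.0927
gripper_force: 0.0
t 45.65 pos [ 0.503  -0.2339  0.1512] x [-0.084  0.996  0.   ] y [ 0.996  0.084 -0.   ] z [-0.  0. -1.] F [-0.1 -0.1  0.2] op 0.0927 g 0.0 q [-0.53  0.13  1.77 -0.    1.24 -0.61]
shift tool mm [-0.1 -0.9 56.2]
turn about tool z deg 0.0
```

```bash
python3 -m jog '1 0 -.001 .02 0;1 0 0 .016 0;1 0 0 .012 0;1 0 0 .008 0;0 0 0 0 0;0 0 0 0 0;0 0 0 0 0;0 0 0 0 0;0 0 0 0 0;0 0 0 0 0' 20
python3 -m jog '0 0 0 0 0;0 0 0 0 0;0 0 0 -.01 0;0 0 0 -.03 0;0 0 0 -.04 0;0 0 0 -.04 0;0 0 0 -.04 0;0 0 0 -.04 0;0 0 0 -.02 0;0 0 0 0 0'
python3 -c "
from h import *
to(.6185,.1685,.095,90)"
```

```text
t: 46.48
tool_pos: [0.5024, -0.2341, 0.0956]
orientation: [2.126, 2.311, 0.0]
force: [1.1, 0.1, 0.3]
opening: 0.0576
gripper_force: 0.0
t: 47.32
tool_pos: [0.5039, -0.2349, 0.323]
orientation: [2.12, 2.304, 0.004]
force: [0.4, 0.3, 0.3]
opening: 0.0482
gripper_force: 19.9
t 47.32 pos [ 0.5039 -0.2349  0.323 ] x [-0.083  0.997 -0.006] y [0.996 0.083 0.009] z [ 0.01  -0.006 -1.   ] F [0.4 0.3 0.3] op 0.0482 g 19.9 q [-0.53 -0.01  1.59  0.    1.54 -0.61]
shift tool mm [393.9 145.7 161.8]
turn about tool z deg -85.2
```

```bash
python3 -m jog '0 .0357 .0136 0 0;0 .0357 .0136 0 0;0 .0357 .0136 0 0;0 .0357 .0136 0 0;0 .0357 .0136 0 0;0 .0357 .0136 0 0;0 .0357 .0136 0 0;0 .0357 .0136 0 0;0 .0357 .0136 0 0;0 .0357 .0136 0 0'
python3 -m jog '0 .0357 .0136 0 0;0 0 0 0 -7.1;0 0 0 0 -7.1;0 0 0 0 -7.1;0 0 0 0 -7.1;0 0 0 0 -7.1;0 0 0 0 -7.1;0 0 0 0 -7.1;0 0 0 0 -7.1;0 0 0 .01 -7.1'
python3 -m jog '0 0 0 .02 -7.1;0 0 0 .025 -7.1;0 0 0 .03 -7.1;0 0 0 .03 0;0 0 0 .015 0;0 0 0 0 0;0 0 0 0 0;0 0 0 0 0'
python3 -c "
from h import *
to(.6185,.1685,.095,90)"
```

```text
t: 48.15
tool_pos: [0.6075, 0.1351, 0.3142]
orientation: [-2.126, -2.311, 0.002]
force: [1.0, 0.2, -0.9]
opening: 0.0482
gripper_force: 19.9
t: 48.98
tool_pos: [0.6187, 0.17, 0.3064]
orientation: [0.572, 3.087, 0.001]
force: [0.4, -0.6, -0.5]
opening: 0.048
gripper_force: 19.9
t: 49.65
tool_pos: [0.619, 0.17, 0.1864]
orientation: [0.001, 3.14, 0.0]
force: [-0.5, -0.3, -0.3]
opening: 0.0482
gripper_force: 19.9
t 49.65 pos [0.619  0.17   0.1864] x [-1.     0.001 -0.002] y [0.001 1.    0.   ] z [ 0.002  0.    -1.   ] F [-0.5 -0.3 -0.3] op 0.0482 g 19.9 q [ 0.19  0.32  1.49  0.    1.33 -1.38]
shift tool mm [ 0.6 -1.5 26.4]
turn about tool z deg -0.0
```

```bash
python3 -m jog '0 0 -.0015 .009 0;0 0 0 .008 0;0 0 0 .005 0;0 0 0 .003 0;0 0 0 .002 0;0 0 0 .001 0;0 0 0 0 0;0 0 0 0 0'
python3 -m jog '.75 0 0 0 0;.75 0 0 0 0;.75 0 0 0 0;.75 0 0 0 0;.75 0 0 -.02 0;.75 0 0 -.03 0;.75 0 0 -.04 0;.75 0 0 -.04 0;.7 .006 -.036 0 0;.7 .006 -.036 0 0'
python3 -m jog '.7 .006 -.036 0 0;.7 .006 -.036 0 0;.7 .006 -.036 0 0;.7 .006 -.036 0 0;.7 .007 -.034 0 0;.7 0 0 0 0;.7 0 0 0 0'
python3 - <<'E'
from fit import *
snap('side','side12');s=blobs('side12',90,150,280,320,30);print('side',[(b[0],b[1],atz(load('side12'),b[0],.087)) for b in s])
to(.576,-.0803,.170)
E
```

```text
t: 50.32
tool_pos: [0.6188, 0.1685, 0.1582]
orientation: [0.001, 3.14, 0.0]
force: [-2.7, -0.5, 6.3]
opening: 0.0481
gripper_force: 20.0
t: 51.15
tool_pos: [0.6079, 0.0973, 0.2913]
orientation: [-0.005, 3.134, 0.001]
force: [0.3, -1.4, -0.2]
opening: 0.0657
gripper_force: 0.0
t: 51.73
tool_pos: [0.5749, -0.0834, 0.2868]
orientation: [-0.006, -3.141, -0.0]
force: [0.5, 1.0, -1.5]
opening: 0.0653
gripper_force: 0.0
side [([198.0, 251.8], [189, 240, 21, 23, 195], array([0.6205, 0.1667, 0.087 ])), ([129.7, 248.9], [122, 242, 18, 15, 149], array([0.7739, 0.2781, 0.087 ])), ([152.2, 263.1], [148, 255, 10, 19, 95], array([0.688 , 0.2714, 0.087 ])), ([162.0, 264.9], [157, 256, 11, 20, 91], array([0.6631, 0.2587, 0.087 ]))]
t 51.78 pos [ 0.5752 -0.082   0.2869] x [-1.     0.002  0.   ] y [0.002 1.    0.   ] z [-0.  0. -1.] F [-0.2  0.1 -0.3] op 0.0646 g 0.0 q [-0.23  0.09  1.56  0.    1.49 -1.8 ]
shift tool mm [-0.8  1.7 51.9]
```

```bash
python3 -m jog '.5 0 .001 .022 0;.5 0 0 .02 0;.5 0 0 .01 0;0 0 0 0 0;0 0 0 0 0;0 0 0 0 0;0 0 0 0 0;0 0 0 0 0;0 0 0 0 0;0 0 0 0 0' 15
python3 -m jog '0 -.0011 .0144 0 0;0 -.0055 .0133 0 0;0 -.0093 .011 0 0;0 -.0122 .0076 0 0;0 -.014 .0034 0 0;0 -.0144 -.0011 0 0;0 -.0133 -.0055 0 0;0 -.011 -.0093 0 0;0 -.0076 -.0122 0 0;0 -.0034 -.014 0 0'
python3 -m jog '0 .0011 -.0144 0 0;0 .0055 -.0133 0 0;0 .0093 -.011 0 0;0 .0122 -.0076 0 0;0 .014 -.0034 0 0;0 .0144 .0011 0 0;0 .0133 .0055 0 0;0 .011 .0093 0 0;0 .0076 .0122 0 0;0 .0034 .014 0 0'
python3 -m jog '0 -.0011 .0144 0 0;0 -.0055 .0133 0 0;0 -.0093 .011 0 0;0 -.0122 .0076 0 0;0 -.014 .0034 0 0;0 -.0144 -.0011 0 0;0 -.0133 -.0055 0 0;0 -.011 -.0093 0 0;0 -.0076 -.0122 0 0;0 -.0034 -.014 0 0'
python3 -m jog '0 .0011 -.0144 0 0;0 .0055 -.0133 0 0;0 .0093 -.011 0 0;0 .0122 -.0076 0 0;0 .014 -.0034 0 0;0 .0144 .0011 0 0;0 .0133 .0055 0 0;0 .011 .0093 0 0;0 .0076 .0122 0 0;0 .0034 .014 0 0'
python3 -m jog '0 0 0 0 0;.6 0 0 0 0;.6 0 0 0 0;.6 0 0 0 0;.6 0 0 0 0;.8 0 0 -.03 0;1 0 0 -.035 0;1 0 -.035 -.01 0;1 0 -.035 0 0;1 0 -.035 0 0'
python3 -m jog '1 0 -.035 0 0;1 0 -.035 0 0;1 0 -.035 0 0;1 0 -.03 0 0;1 0 0 0 0;1 0 0 0 0'
python3 - <<'E'
from fit import *
snap('top','top13');snap('side','side13')
print('top',[(b[0],b[1][4],atz(load('top13'),b[0],.087)) for b in blobs('top13',130,60,280,215,20)])
print('side',[(b[0],b[1][4],atz(load('side13'),b[0],.087)) for b in blobs('side13',90,150,280,320,20)])
cv2.imwrite('pics/c13.png',np.hstack([crop('top13',120,60,210,170,2),crop('side13',95,150,170,170,2)]))
E
```

```text
t: 52.62
tool_pos: [0.5761, -0.0804, 0.2365]
orientation: [0.001, 3.139, 0.0]
force: [-0.1, 2.3, 5.3]
opening: 0.0221
gripper_force: 15.0
t: 53.45
tool_pos: [0.6682, -0.0726, 0.2364]
orientation: [-0.001, 3.14, 0.001]
force: [-8.7, 3.1, 10.3]
opening: 0.0223
gripper_force: 15.0
t: 54.28
tool_pos: [0.5758, -0.0814, 0.2365]
orientation: [0.003, 3.137, -0.003]
force: [8.2, -3.7, 1.2]
opening: 0.022
gripper_force: 15.0
t: 55.12
tool_pos: [0.6681, -0.0721, 0.2363]
orientation: [-0.001, 3.141, 0.001]
force: [-8.9, 4.2, 11.8]
opening: 0.0222
gripper_force: 15.0
t: 55.95
tool_pos: [0.5759, -0.081, 0.2364]
orientation: [0.002, 3.138, -0.003]
force: [8.5, -3.9, 2.8]
opening: 0.0223
gripper_force: 15.0
t: 56.78
tool_pos: [0.5757, -0.1869, 0.3115]
orientation: [-0.001, 3.139, -0.002]
force: [-0.2, -0.3, -0.3]
opening: 0.0776
gripper_force: 0.0
t: 57.28
tool_pos: [0.5743, -0.3225, 0.3087]
orientation: [-0.006, -3.14, -0.002]
force: [1.1, 1.1, -0.5]
opening: 0.0929
gripper_force: 0.0
top [([214.5, 106.2], 31, array([0.8301, 0.1539, 0.087 ])), ([166.8, 112.0], 60, array([0.8028, 0.2825, 0.087 ])), ([175.0, 117.2], 89, array([0.7893, 0.2578, 0.087 ])), ([160.9, 120.6], 25, array([0.7764, 0.2949, 0.087 ])), ([170.3, 126.0], 78, array([0.7627, 0.2669, 0.087 ])), ([159.1, 153.4], 60, array([0.6826, 0.2856, 0.087 ])), ([166.6, 150.0], 24, array([0.6937, 0.2668, 0.087 ])), ([167.2, 162.1], 205, array([0.6601, 0.2603, 0.087 ]))]
side [([140.3, 219.4], 62, array([0.8365, 0.1867, 0.087 ])), ([125.8, 238.1], 22, array([0.8134, 0.2597, 0.087 ])), ([129.8, 248.8], 138, array([0.774 , 0.2777, 0.087 ])), ([152.3, 262.8], 93, array([0.6886, 0.2705, 0.087 ])), ([161.8, 264.6], 80, array([0.6642, 0.2584, 0.087 ]))]
```

View pics/c13.png

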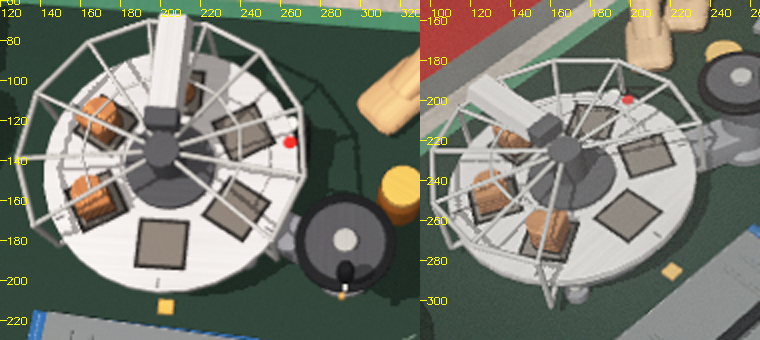

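All three blocks stand centred on neighbouring pads: the first under the lamp (side view about (140,219)), the others at (128,246) and (157,264). The dial is square and the gripper is clear.

```bash
python3 -c "
from plant import robot
print(robot.close_job())"
```

```text
the job is handed in; nothing more can be done
None
```

The job is handed in and no verdict came back: both clips were flipped open, the lid lies handle up on the mat, and the final pictures showed all three heel blocks upright on neighbouring pads, with the first one under the lamp.

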